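# Set out the yo-yo tuning kit on its outline pads

## Task

Get the tuning counter ready for the next player: carry the steel yo-yo, the brass press cup, the grey pad tray and the chrome tweezers each to the pale pad that bears its dark outline, and set each down gently (never drop it), right way up and centred on its outline, with the tray and the tweezers lined up lengthwise with theirs (either end first). Do not knock the amber oil bottle or the jar of bearings about.

Things in the scene. Friction and masses are not known exactly. Their poses are not given: they have to be found in the camera images.
- yoyo: Mirrored steel yo-yo lying on its face: two flanged halves, 56 mm diameter, 42 mm high, about 70 g. The full diameter is at the lower rim (2 to 13 mm up) and the upper rim (29 to 40 mm up), with a groove between; grip across both rims. Loose; starts flat on the work surface (z = 0). Origin: centre of its underside; z up. Yaw does not matter.
- press_cup: Brass bearing seat press cup: plain round cylinder 34 mm in diameter and 34 mm high, with a 24 mm bore in the top, about 130 g. Loose; starts flat on the work surface (z = 0). Origin: centre of its underside; z up. Yaw does not matter.
- pad_tray: Small grey plastic open tray with white and orange pads fixed in it: 70 mm along its x, 46 mm along its y, 18 mm high, walls 3 mm (stiff), about 50 g. Loose; starts flat on the work surface (z = 0). Origin: centre of its underside; z up.
- tweezers: Chrome tweezers lying flat, rigid: 112 mm along its x (tips at +x), 11 mm wide along its y, 10 mm high, about 35 g. The sides are straight from x = -56 to +34 mm; grip across the width at the origin, which is near the balance point. Loose; starts flat on the work surface (z = 0). Origin: centre of its underside; z up.
- outline_yoyo: Round pad, 80 mm diameter, with a dark filled 56 mm disc that has a small pale dot (12 mm) at its centre: the yo-yo's place. Fixed pale blue-green pad, 4 mm thick. Origin: centre of its underside, on the work surface; the pad's top, on which the thing is set, is 4 mm above the origin. z up.
- outline_cup: Round pad, 58 mm diameter, with a dark ring of 34 mm outer and 24 mm inner diameter: the brass press cup's place. Fixed pale blue-green pad, 4 mm thick. Origin: centre of its underside, on the work surface; the pad's top, on which the thing is set, is 4 mm above the origin. z up.
- outline_tray: Rectangular pad, 92 mm along its x by 66 mm along its y, with a dark 70 x 46 mm rectangle at its centre (long side along x): the grey tray's place. Fixed pale blue-green pad, 4 mm thick. Origin: centre of its underside, on the work surface; the pad's top, on which the thing is set, is 4 mm above the origin. z up.
- outline_tweezers: Long narrow pad, 130 mm along its x by 36 mm along its y, with a dark 112 mm long tweezers outline along x (narrow tips at +x): the tweezers' place. Fixed pale blue-green pad, 4 mm thick. Origin: centre of its underside, on the work surface; the pad's top, on which the thing is set, is 4 mm above the origin. z up.
- oil_bottle: Amber oil bottle, 32 mm diameter, 85 mm high, standing loose among the task's things; not to be moved. Origin: centre of its underside, z up.
- bearing_jar: Glass jar with an aluminium lid, 44 mm diameter, 45 mm high, standing loose behind the task's things; not to be moved. Origin: centre of its underside, z up.

How it is judged (in metres and radians):
At the end, for the whole second after the job is handed in: Each of the four things rests released on its own pad, right way up (within 0.15 rad): the yo-yo and the press cup centred on their pads within 10 mm, the tray and the tweezers within 12 mm and with their long axes within 0.22 rad of the pad's (either way round); everything at rest (horizontal distance between yoyo and outline_yoyo below 0.01 m and z of yoyo in the frame of outline_yoyo between 0.002 and 0.007 m and angle between each of yoyo, press_cup, pad_tray, tweezers's own z axis and vertical below 0.15 rad and linear speed of each of yoyo, press_cup, pad_tray, tweezers below 0.02 m/s and angular speed of each of yoyo, press_cup, pad_tray, tweezers below 0.2 rad/s and horizontal distance between press_cup and outline_cup below 0.01 m and z of press_cup in the frame of outline_cup between 0.002 and 0.007 m and horizontal distance between pad_tray and outline_tray below 0.012 m and z of pad_tray in the frame of outline_tray between 0.002 and 0.007 m and angle between the x axis of pad_tray and the x axis of outline_tray, either way round below 0.22 rad and horizontal distance between tweezers and outline_tweezers below 0.012 m and z of tweezers in the frame of outline_tweezers between 0.002 and 0.007 m and angle between the x axis of tweezers and the x axis of outline_tweezers, either way round below 0.22 rad); the robot touches nothing.
It fails at once if one of the four things falls or is knocked away: it moves at more than 0.6 m/s with no finger touching it (a free fall of about 18 mm) ((linear speed of yoyo above 0.6 m/s and contact force between the fingers and yoyo below 0.01 N) or (linear speed of press_cup above 0.6 m/s and contact force between the fingers and press_cup below 0.01 N) or (linear speed of pad_tray above 0.6 m/s and contact force between the fingers and pad_tray below 0.01 N) or (linear speed of tweezers above 0.6 m/s and contact force between the fingers and tweezers below 0.01 N)).
It fails at once if the oil bottle or the jar of bearings is shifted by more than 25 mm or tipped by more than 0.4 rad (distance of any of oil_bottle, bearing_jar from where it was at the start of the episode above 0.025 m or angle between any of oil_bottle, bearing_jar's own z axis and vertical above 0.4 rad).
It also fails if it takes over 112 s, if anything falls off the work surface, if the arm or the gripper's body presses on something with over 40 N, if the wrist force passes 120 N, or if a joint passes its speed limit or range.

## Robot

A 6-joint arm with a two-finger parallel gripper is mounted at the origin on the work surface. World frame = base frame: x ahead of the robot, y to its left, z up, the work surface at z = 0. Lengths are in mm, angles in rad, forces in N, time in s.
With the tool pointing down it reaches from about 400 to 925 mm from the base axis. Payload 12.5 kg.
Tool frame: the origin (TCP) lies midway between the tips of the shut fingers; the grasp point (between the pads) lies 19 mm behind it; z points along the fingers, y is the line along which they close (so a half turn about z gives the same grasp; the last joint's range is limited). The gripper opens to 95 mm and grips with 3 to 60 N. Pads are 20 mm wide; open, the fingers measure 119 mm over their backs; the gripper's body (75 mm by 180 mm) begins 59 mm behind the grasp point.
Start: joints at [1.197, 0.491, 1.559, -0, 1.092, -0.106], TCP at [165.365, 602.747, 188.161] pointing down, gripper open.
Joint ranges: [-3.1, 3.1], [-0.84, 2.19], [0.05, 2.79], [-1.13, 4.28], [0.06, 2.93], [-2.69, 2.69]. Speed limits (rad/s): [2.22, 2.22, 2.79, 3.14, 3.14, 3.14].

## Interface

Orientations are given as [roll, pitch, yaw] about the fixed x, y, z axes, in that order (R = Rz(yaw) Ry(pitch) Rx(roll)).
In Python, from cell import * gives the robot as it stands.
- The arm moves only by the tool servo_tool, never from a script. Its argument "moves" is one flat list of numbers, 5 for each row, row after row: the shift along the world's x, y, z as a fraction of full scale, then the turn about the world's z as a fraction of full scale, then the opening, from 0 (shut) to 1 (fully open). A call has 1 to 12 rows; each row is the pose to reach, as a shift and turn from the pose commanded when the call began, turning the shorter way round; what a row does not reach only later rows make up. Full scale, the value 1, is 400 mm for a shift and 180 degrees for a turn. A row lasts 1/12 s, in which the tool goes at most 41.7 mm and 7.16 degrees, less where a joint would pass 70% of its speed; a pose out of reach is approached as far as the arm can. A call with a number of a shift or a turn outside -1 to 1 is refused whole. A call with a gripper value outside its range is refused whole. The fingers move at their own pace and stop on an object; the grip force is fixed at half the most. Time passes only in rows, so rows that repeat a pose let the fingers close. It gives the time, the measured TCP pose, the force, the opening and the grip force at its end, in the units of the state.
- state(): the state, without advancing time (a new reading comes with each control period).
- read_camera(name): name is "scene" or "side" or "wrist"; returns (picture, depth): 480x640x3 uint8, blue, green, red; 480x640 float32, mm along the optical axis (not along the pixel's ray), 0 where there is no reading.
- get_calibration(name): a dict with "K" (3x3 intrinsics, pixels), "R" (3x3) and "t" (3): a world point X has camera coordinates R X + t. Camera axes: x right, y down, z forward; pixel columns grow to the right and rows downward; lengths in mm; the calibration is good to about 2 mm. A picture is of the moment at which its call begins: read the wrist's pose just before it. get_calibration takes no time and is no camera call; for the wrist camera it gives the pose at the moment of the call.
- job_done(): hands the job in; it is judged then, once.
The state is a dict: "t": time; "joints": joint angles; "qvel": joint speeds; "tau": joint torques, N m; "eef_pos": TCP position; "tcp_rot": TCP orientation; "ft_force": force on the tool from outside, world axes, zero at the start; "moment": the same for the moment, N m; "opening": opening from 0.0 (shut) to 1.0 (fully open); "grip_force": force on a finger pad.
Only numpy, scipy, OpenCV 4.12 (cv2) and the standard library are available. Lean on these libraries where they do the work, as an engineer would, in place of code of your own. Each camera call takes 0.05 s, during which the arm holds its last target. There are 200 camera calls.

## Working session

There is one attempt and no reset: what is moved stays moved. The work goes in short steps, Python scripts to look and compute and a tool call to move; the robot and the scene stay as the last step left them, time stands still between calls to the robot, and variables do not carry over. Pictures are saved under pics/ and viewed, at most 14 in all, crops included, and the job is handed in when it is done.

Besides the shell and the picture viewer there is one more tool, called after "Request:" as name(argument=value, ...), one argument or row to a line, values as JSON. servo_tool: Moves the arm, as the interface text tells. Its arguments: {"type":"object","properties":{"moves":{"type":"array"}},"required":["moves"]}

```bash
ls; mkdir -p pics; python3 - <<'E'
from cell import *
import cv2,numpy as np
for n in ["scene","side","wrist"]:
    c=get_calibration(n); p,d=read_camera(n)
    cv2.imwrite(f"pics/{n}0.png",p); np.savez(f"/tmp/{n}0.npz",p=p,d=d,**c)
    print(n,c["K"].tolist(),np.round(-c["R"].T@c["t"]),np.round(c["R"],2).tolist())
print(state())
E
```

```text
pics
scene [[501.28858350605543, 0.0, 315.9733166616352], [0.0, 501.28858350605543, 237.8453147980598], [0.0, 0.0, 1.0]] [1185.  176.  875.] [[-0.27, 0.96, -0.0], [0.77, 0.21, -0.6], [-0.58, -0.17, -0.8]]
side [[591.8385439186401, 0.0, 320.76790349875336], [0.0, 591.8385439186401, 250.25795354783412], [0.0, 0.0, 1.0]] [ -37. -698.  720.] [[0.75, -0.66, -0.01], [-0.4, -0.43, -0.81], [0.53, 0.61, -0.59]]
wrist [[420.85858572509187, 0.0, 314.5867853501298], [0.0, 420.85858572509187, 240.22420144706635], [0.0, 0.0, 1.0]] [ 83. 626. 385.] [[0.26, 0.96, -0.0], [0.92, -0.25, 0.3], [0.29, -0.08, -0.96]]
{'t': 0.15, 'joints': array([ 1.19741884e+00,  4.91425902e-01,  1.55929286e+00, -2.14743977e-05,
        1.09165681e+00, -1.05585206e-01]), 'qvel': array([ 0.00118015, -0.00019673, -0.00205938, -0.00036458,  0.00214374,
        0.00093211]), 'tau': array([ 1.46202678e-03, -6.12891841e+01, -2.58276308e+01,  6.92619709e-02,
        4.73885320e-02, -1.81950463e-05]), 'eef_pos': array([165.2862722 , 602.56359997, 187.69871738]), 'tcp_rot': array([-3.14081209e+00, -6.35686164e-05,  2.87381026e+00]), 'ft_force': array([-0.67101263, -0.66226062, -1.52979802]), 'moment': array([ 0.03847906, -0.00915137, -0.00853139]), 'grip_force': 0.0, 'opening': 0.9995518484335102}
```

View pics/scene0.png

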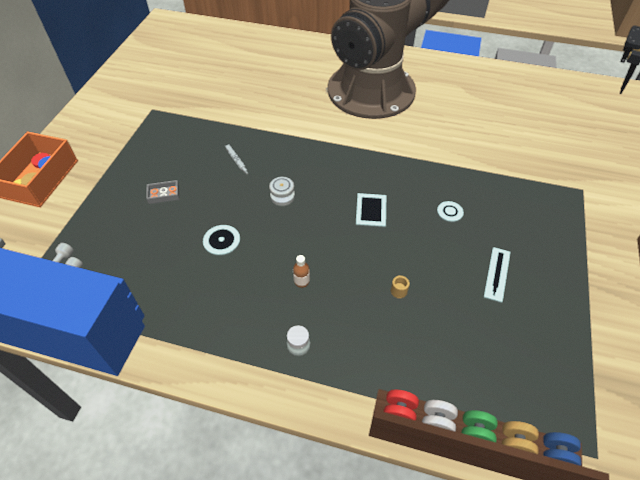

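View pics/side0.png

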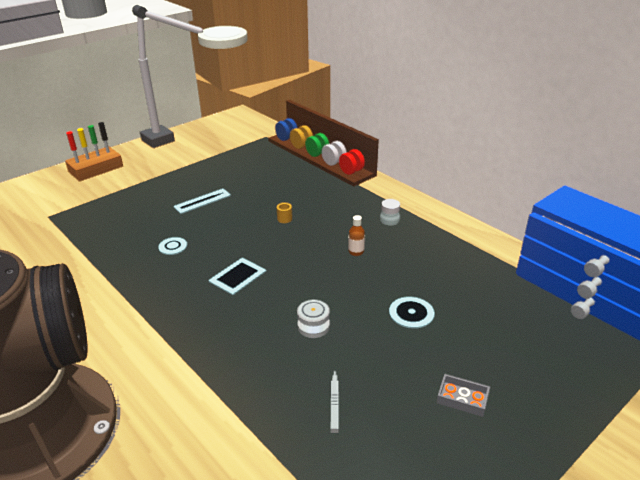

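The scene view shows the tweezers at (235,158), tray (162,191), yo-yo (282,189), cup (400,286), bottle (301,270) and jar (298,339). The pads are yo-yo (221,240), tray (371,209), cup (450,211) and tweezers (497,274). The side view agrees: tweezers (334,400), tips up the picture; tray (464,393), yo-yo (313,316), cup (284,212).

```bash
cat >h.py <<'E'
import cv2,numpy as np
def ray(c,uv,z):
    uv=np.asarray(uv,float).reshape(-1,2)
    d=np.c_[uv,np.ones(len(uv))]@np.linalg.inv(c["K"]).T@c["R"]
    o=-c["R"].T@c["t"]
    return (o+d*((z-o[2])/d[:,2])[:,None])[:,:2]
def cloud(c,d):
    v,u=np.mgrid[:480,:640]
    P=np.stack([(u-c["K"][0,2])/c["K"][0,0]*d,(v-c["K"][1,2])/c["K"][1,1]*d,d],-1)
    return (P-c["t"])@c["R"]
def rect(P):
    (x,y),(w,h),a=cv2.minAreaRect(P.astype(np.float32))
    if w<h: w,h,a=h,w,a+90
    return [round(float(q),1) for q in (x,y,w,h)]+[round(((a+90)%180)-90,1)]
E
cat >m.py <<'E'
from h import *
seeds=dict(scene=dict(yoyo=(282,189),cup=(400,286),tray=(162,191),tw=(235,158),o_yoyo=(221,240),o_cup=(450,211),o_tray=(371,209),o_tw=(497,274),bottle=(301,270),jar=(298,339)),
 side=dict(yoyo=(313,316),cup=(284,212),tray=(464,393),tw=(334,400),o_yoyo=(411,312),o_cup=(172,245),o_tray=(237,275),o_tw=(202,200),bottle=(356,237),jar=(390,212)))
H=dict(yoyo=42,cup=34,tray=18,tw=10,bottle=85,jar=45)
for n in seeds:
    c=dict(np.load(f"/tmp/{n}0.npz")); p,d=c["p"],c["d"]
    W=cloud(c,d); 
    print(n,"mat z",np.median(W[200:300,250:400,2]))
    bg=cv2.medianBlur(p,51).astype(int) 
    m=(p.astype(int).max(2)>85).astype(np.uint8)
    k,l,s,_=cv2.connectedComponentsWithStats(m)
    for o,(u,v) in seeds[n].items():
        w=l[v-8:v+9,u-8:u+9]; w=w[w>0]
        if not len(w): print(o,"none"); continue
        i=np.bincount(w).argmax()
        cn=max(cv2.findContours((l==i).astype(np.uint8),cv2.RETR_EXTERNAL,cv2.CHAIN_APPROX_NONE)[0],key=len)
        h=H.get(o,4)
        r=rect(ray(c,cn,h))
        t=None
        if o in H:
            q=W[v-45:v+46,u-45:u+46].reshape(-1,3); q=q[(q[:,2]>h*.8)&(q[:,2]<h+10)]
            g=ray(c,(u,v),h)[0]; q=q[np.hypot(*(q[:,:2]-g).T)<70]
            if len(q)>4: t=rect(q[:,:2]),len(q),round(float(q[:,2].max()),1)
        print(o,s[i][4],r,t)
E
python3 m.py
```

```text
scene mat z 0.4442245558543416
yoyo 681 [470.2, -108.3, 91.9, 56.8, 18.9] ([452.6, -116.1, 56.3, 54.5, 18.4], 383, 46.7)
cup 462 [646.1, 173.7, 74.0, 54.2, -79.8] ([633.3, 189.2, 33.5, 32.1, 57.5], 140, 37.5)
tray 671 [527.1, -382.2, 71.7, 70.4, -62.6] ([519.0, -387.8, 70.4, 52.7, -62.7], 147, 20.6)
tw 241 [372.7, -258.9, 124.6, 18.3, 47.3] ([365.7, -265.0, 102.0, 12.2, 47.4], 108, 14.1)
o_yoyo 30 [608.5, -204.7, 13.4, 10.9, -74.5] None
o_cup 448 [395.9, 266.6, 64.0, 58.5, 7.4] None
o_tray none
o_tw 905 [539.7, 379.3, 137.8, 39.9, -4.6] None
bottle 556 [692.3, 2.7, 98.4, 51.0, 10.2] ([664.1, -6.1, 16.3, 16.1, 78.4], 85, 87.5)
jar 190929 [337.6, -65.5, 2072.8, 1432.3, -74.8] ([801.8, 28.7, 39.3, 38.6, -46.9], 378, 49.3)
side mat z 2.554165620955331
yoyo 1123 [438.0, -127.7, 94.3, 55.2, 47.9] ([448.3, -115.4, 56.1, 55.0, 70.5], 658, 47.5)
cup 304 [616.0, 175.7, 85.8, 33.0, 50.9] ([627.8, 190.6, 34.5, 33.1, -72.4], 129, 39.7)
tray 1058 [516.6, -385.9, 72.0, 51.5, -63.5] ([515.6, -386.1, 69.8, 50.3, -63.8], 433, 22.6)
tw 509 [365.0, -261.5, 118.5, 13.1, 47.8] ([364.3, -261.7, 112.1, 9.4, 47.7], 378, 15.1)
o_yoyo 38 [608.5, -201.8, 13.9, 12.5, 41.7] None
o_cup 414 [391.3, 270.0, 61.3, 61.3, 47.7] None
o_tray 691 [435.2, 95.4, 98.4, 73.2, 10.0] None
o_tw 545 [537.1, 384.2, 136.1, 47.8, -4.2] None
bottle 549 [621.5, -43.7, 134.3, 32.1, 46.4] ([657.3, -7.2, 17.3, 14.2, 55.5], 81, 89.5)
jar 165283 [987.5, 627.5, 2980.3, 2490.8, -44.2] ([796.4, 30.6, 43.7, 38.9, 66.3], 211, 49.6)
```

Request:
servo_tool(
  moves=[0.04, -0.035, 0.02, 0, 1, 0.12, -0.1, 0.05, 0, 1, 0.2, -0.17, 0.08, 0, 1, 0.28, -0.24, 0.1, 0, 1, 0.36, -0.31, 0.12, 0, 1, 0.44, -0.38, 0.14, 0, 1, 0.52, -0.45, 0.15, 0, 1, 0.6, -0.52, 0.15, 0, 1, 0.68, -0.59, 0.15, 0, 1, 0.75, -0.65, 0.15, 0, 1, 0.79, -0.69, 0.15, 0, 1, 0.79, -0.69, 0.15, 0, 1],
)

```text
t: 1.15
eef_pos: [484.7, 323.2, 247.7]
tcp_rot: [-3.141, 0.001, 2.87]
ft_force: [0.2, -0.8, -0.5]
opening: 0.999
grip_force: 0.0
```

```bash
cat >look.py <<'E'
import sys
from cell import *
from h import *
def look(tag):
    c=get_calibration("wrist"); s=state(); p,d=read_camera("wrist")
    cv2.imwrite(f"pics/{tag}.png",p); np.savez(f"/tmp/{tag}.npz",p=p,d=d,**c)
    print(np.round(s["eef_pos"],1),np.round(np.degrees(s["tcp_rot"]),1),round(s["t"],2),round(s["opening"],3),round(s["grip_force"],1))
    m=(p.max(2)>85).astype(np.uint8)
    W=cloud(c,d)
    k,l,st,_=cv2.connectedComponentsWithStats(m)
    for i in range(1,k):
        if not 150<st[i][4]<40000: continue
        M=(l==i).astype(np.uint8)
        cn=max(cv2.findContours(M,cv2.RETR_EXTERNAL,cv2.CHAIN_APPROX_NONE)[0],key=len)
        q=W[l==i]; h=np.percentile(q[:,2],95); t=q[q[:,2]>h-5]
        print("area",st[i][4],"px",np.round(cn.mean((0,1))),"ztop",round(h,1),"top",rect(t[:,:2]),"z4",rect(ray(c,cn,4)))
look(sys.argv[1])
E
python3 look.py w1
```

```text
[484.7 323.2 247.7] [-180.     0.   164.4] 1.15 0.999 0.0
area 521 px [235. 120.] ztop 6.8 top [390.6, 300.4, 92.8, 24.8, -89.6] z4 [390.8, 266.4, 25.3, 24.2, -18.3]
area 30661 px [360. 419.] ztop 379.2 top [461.3, 336.7, 91.3, 76.4, 30.0] z4 [759.9, 307.5, 728.8, 156.4, 74.5]
```

View pics/w1.png

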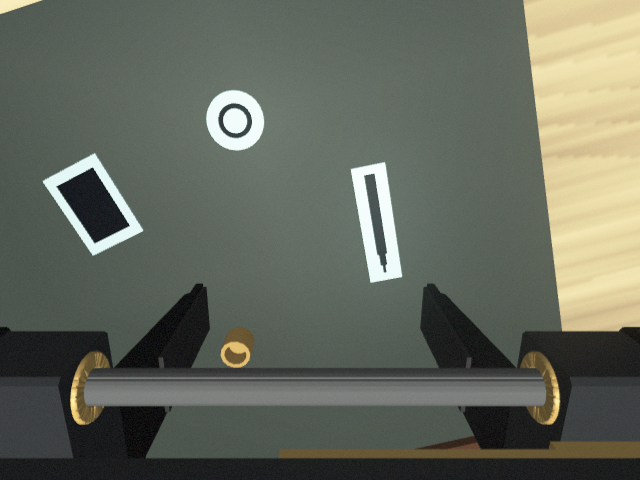

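The wrist view shows the cup pad at (235,120), tray pad (93,205), tweezers pad (376,222) and cup (237,350). I'll remeasure the pads with a higher threshold.

```bash
cat >pad.py <<'E'
import sys
from h import *
c=dict(np.load(f"/tmp/{sys.argv[1]}.npz")); p=c["p"]
m=(p.min(2)>int(sys.argv[2])).astype(np.uint8)
k,l,st,_=cv2.connectedComponentsWithStats(m)
for i in range(1,k):
    if not 150<st[i][4]<40000: continue
    cn=max(cv2.findContours((l==i).astype(np.uint8),cv2.RETR_EXTERNAL,cv2.CHAIN_APPROX_NONE)[0],key=len)
    print(st[i][4],np.round(cn.mean((0,1))),rect(ray(c,cn,4)))
h=cv2.cvtColor(p,cv2.COLOR_BGR2HSV)
m=cv2.inRange(h,(8,110,60),(30,255,255))
k,l,st,cc=cv2.connectedComponentsWithStats(m)
W=cloud(c,c["d"])
for i in range(1,k):
    if st[i][4]>200:
        q=W[l==i]; t=q[q[:,2]>28]; print("brass",cc[i],np.percentile(q[:,2],95),rect(t[:,:2]) if len(t) else 0)
E
python3 pad.py w1 150
```

```text
300 [17.  4.] [235.0, 105.4, 41.2, 10.1, -89.9]
29085 [588. 144.] [532.8, 611.4, 338.7, 103.8, 0.0]
1842 [235. 120.] [391.0, 265.8, 58.3, 57.5, -17.6]
471 [235. 120.] [390.6, 265.9, 23.4, 23.2, 74.5]
2457 [ 93. 204.] [434.0, 92.1, 92.6, 66.1, 10.3]
3062 [377. 222.] [535.4, 379.6, 131.0, 36.6, -4.2]
380 [614. 319.] [720.0, 619.4, 57.8, 16.1, -89.1]
brass [237.14130435 347.35770751] 35.01435471086573 [519.1, 257.4, 292.0, 33.3, -31.0]
brass [ 85.61836115 387.84370258] 373.5141971077842 [424.2, 311.3, 82.8, 9.6, -52.1]
brass [543.70261941 388.01540832] 373.60531641254977 [438.9, 365.9, 81.4, 9.5, 21.0]
brass [485.43276662 451.58371973] 380.3805369034909 [459.7, 350.6, 102.6, 50.7, 30.0]
```

```bash
python3 -c "
from h import *
c=dict(np.load('/tmp/w1.npz'));W=cloud(c,c['d'])
p=c['p'];s=W[325:370,215:258].reshape(-1,3);q=s[(s[:,2]>29)&(s[:,2]<40)]
print(rect(q[:,:2]),ray(c,(235.5,353.5),34),len(q))"
```

```text
[629.6, 191.1, 33.4, 33.3, 5.1] [[629.11243007 191.85692675]] 420
```

Request:
servo_tool(
  moves=[0.03, -0.03, -0.03, 0, 1, 0.09, -0.08, -0.09, 0, 1, 0.15, -0.14, -0.16, 0, 1, 0.21, -0.2, -0.23, 0, 1, 0.27, -0.25, -0.3, 0, 1, 0.32, -0.3, -0.35, 0, 1, 0.36, -0.33, -0.38, 0, 1, 0.37, -0.34, -0.39, 0, 1, 0.37, -0.34, -0.39, 0, 1, 0.37, -0.34, -0.39, 0, 1, 0.37, -0.34, -0.39, 0, 1],
)

```text
t: 2.12
eef_pos: [628.7, 192.2, 93.4]
tcp_rot: [3.141, 0.001, 2.875]
ft_force: [-0.2, 0.3, 0.7]
opening: 1.001
grip_force: 0.0
```

Request:
servo_tool(
  moves=[0, 0, -0.04, 0, 1, 0, 0, -0.1, 0, 1, 0, 0, -0.16, 0, 1, 0, 0, -0.2, 0, 1, 0, 0, -0.215, 0, 1, 0, 0, -0.215, 0, 1, 0, 0, -0.215, 0, 0.6, 0, 0, -0.215, 0, 0.3, 0, 0, -0.215, 0, 0, 0, 0, -0.215, 0, 0, 0, 0, -0.215, 0, 0, 0, 0, -0.215, 0, 0],
)

```text
t: 3.12
eef_pos: [629.5, 190.7, 6.6]
tcp_rot: [3.141, 0.0, 2.874]
ft_force: [-0.1, 0.0, 0.2]
opening: 0.634
grip_force: 0.0
```

Request:
servo_tool(
  moves=[0, 0, 0, 0, 0, 0, 0, 0, 0, 0, 0, 0, 0, 0, 0, 0, 0, 0, 0, 0, 0, 0, 0, 0, 0, 0, 0, 0, 0, 0],
)

```text
t: 3.62
eef_pos: [630.5, 190.7, 7.7]
tcp_rot: [3.141, 0.003, 2.874]
ft_force: [-2.3, -10.7, 23.5]
opening: 0.227
grip_force: 16.7
```

```bash
python3 - <<'E'
from cell import *
import cv2
a,_=read_camera("wrist"); b,_=read_camera("side")
cv2.imwrite("pics/c1.png",cv2.hconcat([cv2.resize(a[180:480,120:520],None,fx=1,fy=1),cv2.resize(b[160:260,220:350],(390,300))]))
s=state();print(s["opening"],s["grip_force"],s["ft_force"],s["eef_pos"],get_calibration("wrist")["t"])
E
```

```text
0.13600914903373698 3.812104655268058 [-0.44071947 -2.45082772  3.72794539] [630.60214306 189.95527203   8.14138142] [-350.09810329 -511.91392384   54.41577669]
```

View pics/c1.png

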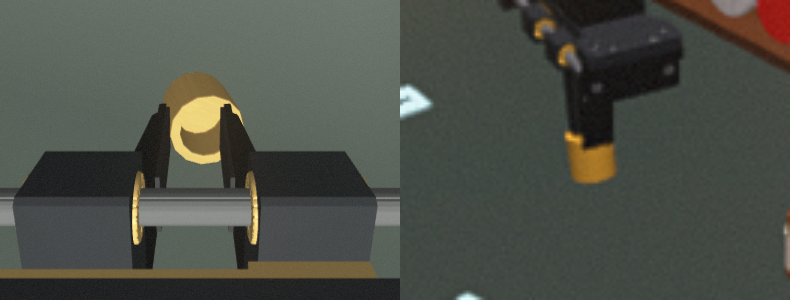

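The picture is unclear: the right finger seems to sit over the bore at crop (225,110). I'll check from other views before I move.

```bash
python3 - <<'E'
from cell import *
from h import *
a,d=read_camera("scene"); b,e=read_camera("side")
f=lambda x,r,c:cv2.resize(x[r:r+70,c:c+80],(400,350),interpolation=cv2.INTER_CUBIC)
cv2.imwrite("pics/c2.png",cv2.hconcat([f(a,250,360),f(b,175,245)]))
c=get_calibration("side")
for c,p,d in((c,b,e),(get_calibration("scene"),a,d)):
    W=cloud(c,d);m=cv2.inRange(cv2.cvtColor(p,cv2.COLOR_BGR2HSV),(8,110,60),(30,255,255))>0
    q=W[m&(W[...,2]<55)&(np.hypot(W[...,0]-630,W[...,1]-190)<60)]
    print(len(q),q.min(0),q.max(0),rect(q[q[:,2]>28][:,:2]),rect(q[:,:2]))
s=state();print(s["opening"],s["grip_force"],s["ft_force"],s["eef_pos"],s["t"])
E
```

```text
202 [612.09362347 179.76887369   2.42118459] [663.07366442 216.83201311  46.86557831] [622.9, 195.9, 38.3, 26.5, -64.4] [636.9, 197.2, 49.0, 36.7, -5.7]
279 [585.56798505 180.01050408  -2.16108992] [653.06488784 218.94095522  47.38940101] [636.8, 199.2, 33.0, 32.4, -86.0] [622.9, 209.5, 69.9, 32.2, -38.9]
0.09930982249604096 31.869809210167276 [-0.34591803 -7.31195693 11.64898119] [630.36224059 189.98494918   7.55613153] 3.8167
```

View pics/c2.png

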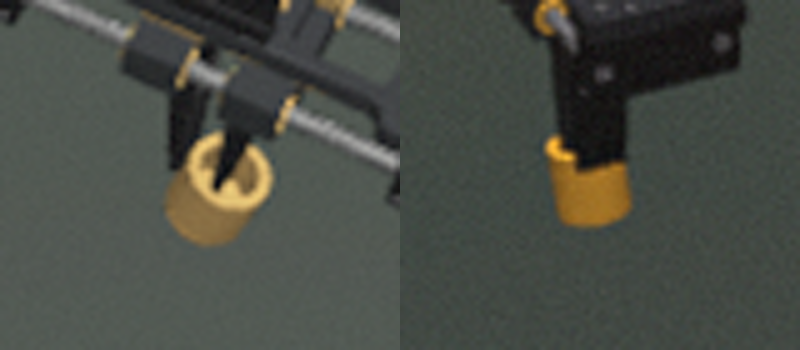

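The scene crop shows the +y finger inside the bore and the cup leaning toward +y. I'll open slightly so it can settle, then look again.

Request:
servo_tool(
  moves=[0, 0, 0, 0, 0.12, 0, 0, 0, 0, 0.14, 0, 0, 0, 0, 0.16, 0, 0, 0, 0, 0.18, 0, 0, 0, 0, 0.2, 0, 0, 0, 0, 0.2, 0, 0, 0, 0, 0.2],
)

```text
t: 4.4
eef_pos: [629.4, 190.8, 6.2]
tcp_rot: [3.141, 0.0, 2.874]
ft_force: [-0.5, -1.9, 3.9]
opening: 0.198
grip_force: 2.5
```

```bash
python3 - <<'E'
from cell import *
from h import *
w,_=read_camera("wrist");a,d=read_camera("scene"); b,e=read_camera("side")
f=lambda x,r,c:cv2.resize(x[r:r+70,c:c+50],(250,350),interpolation=cv2.INTER_CUBIC)
cv2.imwrite("pics/c3.png",cv2.hconcat([cv2.resize(w[230:380,250:380],(300,350)),f(a,250,375),f(b,175,260)]))
s=state();print(s["opening"],s["grip_force"],s["ft_force"],s["eef_pos"],s["t"])
E
```

```text
0.19778976506459828 2.5163792973035015 [ 0.89311447 -0.89328477  3.43452438] [629.37096071 190.79642351   6.15063022] 4.55
```

View pics/c3.png

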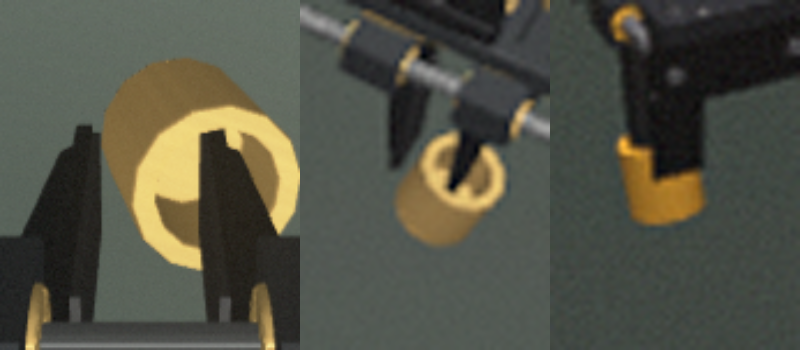

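The cup leans about 30° toward +y with the finger still in the bore. I'll lift slowly so it rocks back upright.

Request:
servo_tool(
  moves=[0, 0, 0.008, 0, 0.19, 0, 0, 0.016, 0, 0.19, 0, 0, 0.024, 0, 0.19, 0, 0, 0.032, 0, 0.19, 0, 0, 0.04, 0, 0.19, 0, 0, 0.048, 0, 0.19, 0, 0, 0.056, 0, 0.19, 0, 0, 0.064, 0, 0.19, 0, 0, 0.072, 0, 0.19, 0, 0, 0.08, 0, 0.19, 0, 0, 0.088, 0, 0.19, 0, 0, 0.096, 0, 0.19],
)

```text
t: 5.55
eef_pos: [629.4, 190.8, 44.9]
tcp_rot: [3.141, 0.0, 2.874]
ft_force: [-0.6, -0.1, -1.9]
opening: 0.189
grip_force: 1.8
```

Request:
servo_tool(
  moves=[0, 0, 0.01, 0, 0.19, 0, 0, 0.03, 0, 0.19, 0, 0, 0.06, 0, 0.19, 0, 0, 0.1, 0, 0.4, 0, 0, 0.14, 0, 1, 0, 0, 0.18, 0, 1, 0, 0, 0.2, 0, 1, 0, 0, 0.2, 0, 1, 0, 0, 0.2, 0, 1],
)

```text
t: 6.3
eef_pos: [629.4, 190.7, 124.9]
tcp_rot: [3.141, 0.001, 2.874]
ft_force: [-0.1, -0.7, -2.5]
opening: 0.552
grip_force: 1.8
```

```bash
python3 - <<'E'
from cell import *
from h import *
cw=get_calibration("wrist")
w,dw=read_camera("wrist");a,d=read_camera("scene"); b,e=read_camera("side")
f=lambda x,r,c:cv2.resize(x[r:r+70,c:c+60],(300,350),interpolation=cv2.INTER_CUBIC)
cv2.imwrite("pics/c4.png",cv2.hconcat([w[200:,140:540][:, :][:350-70*0 if 0 else 280].copy() if 0 else cv2.resize(w[220:470,200:440],(200,208)).copy() if 0 else cv2.resize(w[200:450,200:340+60],(200,350)),f(a,250,370),f(b,175,255)]))
np.savez("/tmp/w4.npz",p=w,d=dw,**cw)
for c,p,d in((cw,w,dw),(get_calibration("side"),b,e),(get_calibration("scene"),a,d)):
    W=cloud(c,d);m=cv2.inRange(cv2.cvtColor(p,cv2.COLOR_BGR2HSV),(8,110,60),(30,255,255))>0
    m&=(W[...,2]<55)&(np.hypot(W[...,0]-630,W[...,1]-190)<60); q=W[m]
    if len(q)<20: continue
    v,u=np.where(m);print(len(q),u.mean(),v.mean(),np.percentile(q[:,2],97),rect(q[q[:,2]>27][:,:2]))
s=state();print(s["opening"],s["grip_force"],s["ft_force"],s["eef_pos"],s["t"])
E
```

```text
0.6814006457279642 1.8382354336063145 [ 0.7205212   0.68941367 -2.26001344] [628.92510323 190.69011712 123.60338225] 6.45
```

View pics/c4.png

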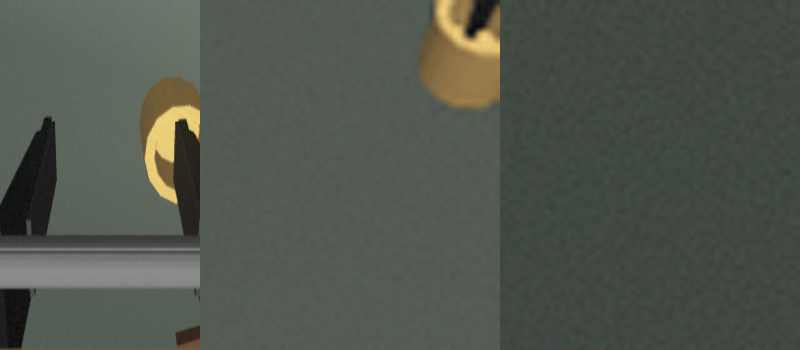

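The cup is stuck on the +y finger and hanging in the air, crop (170,150). I'll lower it carefully straight away.

Request:
servo_tool(
  moves=[0, 0, -0.005, 0, 0.7, 0, 0, -0.015, 0, 0.7, 0, 0, -0.03, 0, 0.7, 0, 0, -0.05, 0, 0.7, 0, 0, -0.075, 0, 0.7, 0, 0, -0.1, 0, 0.7, 0, 0, -0.125, 0, 0.7, 0, 0, -0.15, 0, 0.7, 0, 0, -0.175, 0, 0.7, 0, 0, -0.2, 0, 0.7, 0, 0, -0.215, 0, 0.7, 0, 0, -0.225, 0, 0.7],
)

```text
t: 7.45
eef_pos: [629.1, 190.7, 33.4]
tcp_rot: [-3.141, -0.001, 2.874]
ft_force: [-0.3, -0.2, -1.7]
opening: 0.703
grip_force: 1.8
```

```bash
cat >three.py <<'E'
import sys
from cell import *
from h import *
def go(tag,X):
    out=[]
    for n,s in (("wrist",70),("scene",35),("side",35)):
        c=get_calibration(n);p,d=read_camera(n)
        x=c["R"]@np.array(X,float)+c["t"];x=c["K"]@x;u,v=(x[:2]/x[2]).astype(int)
        q=cv2.copyMakeBorder(p,s,s,s,s,cv2.BORDER_CONSTANT)[v:v+2*s,u:u+2*s] if 0<=u<640 and 0<=v<480 else np.zeros((2*s,2*s,3),np.uint8)
        out.append(cv2.resize(q,(265,265),interpolation=cv2.INTER_CUBIC))
    cv2.imwrite(f"pics/{tag}.png",cv2.hconcat(out))
    s=state();print(s["opening"],s["grip_force"],s["ft_force"],s["eef_pos"],s["t"])
go(sys.argv[1],[float(a) for a in sys.argv[2:5]])
E
python3 three.py c5 638 222 30
```

```text
0.698679934773077 1.8434733693720773 [ 0.10449084  0.67246975 -1.49542193] [629.40800849 190.78486643  34.47416303] 7.6
```

View pics/c5.png

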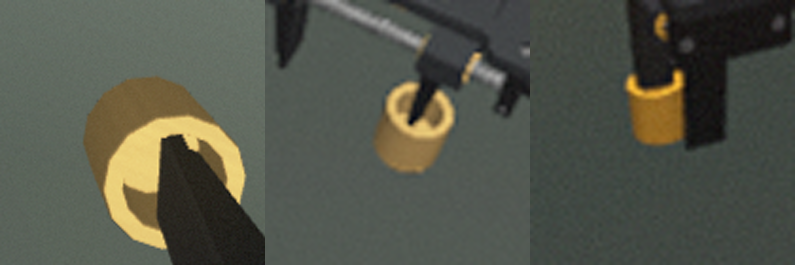

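The cup hangs tilted on the tapered +y finger: (165,160) in the wrist crop, (410,130) in the scene crop. I'll set it down on the surface and measure the tilt.

Request:
servo_tool(
  moves=[0, 0, -0.01, 0, 0.7, 0, 0, -0.02, 0, 0.7, 0, 0, -0.03, 0, 0.7, 0, 0, -0.04, 0, 0.7, 0, 0, -0.048, 0, 0.7, 0, 0, -0.054, 0, 0.7, 0, 0, -0.06, 0, 0.7, 0, 0, -0.065, 0, 0.7, 0, 0, -0.065, 0, 0.7],
)

```text
t: 8.35
eef_pos: [629.2, 190.7, 8.1]
tcp_rot: [-3.141, -0.0, 2.874]
ft_force: [-0.6, 0.1, -1.5]
opening: 0.697
grip_force: 1.8
```

```bash
cat >tilt.py <<'E'
from cell import *
from h import *
def run(X=(638,225)):
    for n in("wrist","scene","side"):
        c=get_calibration(n);p,d=read_camera(n)
        W=cloud(c,d);m=cv2.inRange(cv2.cvtColor(p,cv2.COLOR_BGR2HSV),(8,110,60),(30,255,255))>0
        m&=(W[...,2]<60)&(np.hypot(W[...,0]-X[0],W[...,1]-X[1])<45)
        q=W[m]
        if len(q)<40: print(n,len(q));continue
        rng=np.random.default_rng(0);best=None
        for _ in range(1500):
            a,b,e=q[rng.choice(len(q),3,False)];nn=np.cross(b-a,e-a);L=np.linalg.norm(nn)
            if L<60: continue
            nn/=L;nn*=np.sign(nn[2]) or 1
            if nn[2]<.6: continue
            k=abs((q-a)@nn)<1.0
            if ((q-a)@nn>3).sum()>len(q)*.05: continue
            if best is None or k.sum()>best[0]: best=(k.sum(),nn,q[k])
        if best: print(n,len(q),best[0],"axis",np.round(best[1],2),"rim",np.round(best[2].mean(0),1),rect(best[2][:,:2]),"zmin/max",np.round(q[:,2].min(),1),np.round(q[:,2].max(),1))
    s=state();print(round(s["opening"],3),round(s["grip_force"],2),np.round(s["ft_force"],1),np.round(s["eef_pos"],1),s["t"])
run()
E
python3 tilt.py
```

```text
wrist 3865 1360 axis [-0.04  0.04  1.  ] rim [633.4 225.5  38.1] [635.6, 226.1, 32.9, 29.5, -72.3] zmin/max 4.5 48.1
scene 292 51 axis [-0.09 -0.    1.  ] rim [644.7 227.   38.4] [642.2, 225.6, 33.1, 28.2, -27.1] zmin/max -2.2 56.9
side 213 25 axis [-0.42 -0.56  0.72] rim [630.5 217.1  38.1] [629.7, 218.7, 26.6, 13.4, -48.7] zmin/max 6.3 48.2
0.7 1.84 [-0.5 -0.6 -2.2] [629.4 190.8   8.7] 8.5
```

The cup is now upright on the finger (rim z≈38, centre (635.5,226), base about 3 mm up). I'll carry it low and slow to its pad, low enough that a slip would be harmless.

Request:
servo_tool(
  moves=[0, 0, 0.01, 0, 0.7, -0.01, 0, 0.02, 0, 0.7, -0.03, 0.005, 0.02, 0, 0.7, -0.06, 0.01, 0.02, 0, 0.7, -0.095, 0.015, 0.02, 0, 0.7, -0.13, 0.02, 0.02, 0, 0.7, -0.165, 0.025, 0.02, 0, 0.7, -0.2, 0.03, 0.02, 0, 0.7, -0.235, 0.035, 0.02, 0, 0.7, -0.27, 0.04, 0.02, 0, 0.7, -0.305, 0.045, 0.02, 0, 0.7, -0.34, 0.05, 0.02, 0, 0.7],
)

```text
t: 9.5
eef_pos: [492.1, 210.9, 17.0]
tcp_rot: [3.141, 0.0, 2.874]
ft_force: [-0.3, -1.0, -2.6]
opening: 0.702
grip_force: 1.8
```

Request:
servo_tool(
  moves=[-0.035, 0.007, 0, 0, 0.7, -0.07, 0.014, 0, 0, 0.7, -0.105, 0.021, 0, 0, 0.7, -0.14, 0.028, 0, 0, 0.7, -0.175, 0.035, 0, 0, 0.7, -0.205, 0.04, 0, 0, 0.7, -0.235, 0.045, 0, 0, 0.7, -0.255, 0.048, 0, 0, 0.7, -0.267, 0.05, 0, 0, 0.7, -0.272, 0.05, 0, 0, 0.7, -0.272, 0.05, 0, 0, 0.7, -0.272, 0.05, 0, 0, 0.7],
)

```text
t: 10.5
eef_pos: [385.0, 230.8, 16.6]
tcp_rot: [3.141, 0.0, 2.874]
ft_force: [0.1, -0.1, -1.1]
opening: 0.701
grip_force: 1.8
```

```bash
sed -i 's/^run()/import sys\nrun((float(sys.argv[1]),float(sys.argv[2])))/' tilt.py; python3 tilt.py 391 266
```

```text
wrist 2232 1330 axis [-0.05  0.05  1.  ] rim [389.3 265.5  46.7] [391.6, 266.4, 33.2, 29.2, -75.5] zmin/max 23.1 56.2
scene 258 33 axis [ 0.01 -0.04  1.  ] rim [402.3 263.7  46.4] [400.0, 265.8, 31.4, 27.9, -3.3] zmin/max -1.4 54.9
side 101 12 axis [-0.49  0.06  0.87] rim [380.6 261.   46.1] [381.3, 261.3, 15.4, 6.9, -79.0] zmin/max 16.7 50.9
0.701 1.84 [-0.7 -0.1 -2.1] [385.  230.7  16.5] 10.65
```

Request:
servo_tool(
  moves=[0, 0, -0.004, 0, 0.7, 0, 0, -0.008, 0, 0.7, 0, 0, -0.012, 0, 0.7, 0, 0, -0.016, 0, 0.7, 0, 0, -0.019, 0, 0.7, 0, 0, -0.021, 0, 0.7, 0, 0, -0.022, 0, 0.7, 0, 0, -0.022, 0, 0.7],
)

```text
t: 11.32
eef_pos: [384.9, 230.8, 7.9]
tcp_rot: [3.141, 0.001, 2.874]
ft_force: [0.3, -0.6, 3.5]
opening: 0.7
grip_force: 2.2
```

Request:
servo_tool(
  moves=[0, 0, -0.003, 0, 0.7, 0, 0, -0.005, 0, 0.7, 0, 0, -0.005, 0, 0.7],
)

```text
t: 11.57
eef_pos: [385.0, 230.9, 5.9]
tcp_rot: [3.141, 0.001, 2.874]
ft_force: [1.9, -2.0, 4.3]
opening: 0.7
grip_force: 3.3
```

Request:
servo_tool(
  moves=[0, 0, 0, 0, 0.68, 0, 0, 0, 0, 0.68, 0, 0, 0, 0, 0.68],
)

```text
t: 11.82
eef_pos: [384.9, 230.9, 5.9]
tcp_rot: [3.141, 0.001, 2.874]
ft_force: [3.7, -0.2, 5.1]
opening: 0.68
grip_force: 3.2
```

The cup rests on its pad but the finger is snug in the bore: finger corners at radius ≈11.7 mm in a 12 mm bore. I'll bring the other finger to the outside wall at the gap that centres the finger in the bore, shifting the TCP so the cup stays put.

Request:
servo_tool(
  moves=[0, 0, 0.003, 0, 0.68, 0.002, 0.007, 0.003, 0, 0.62, 0.004, 0.014, 0.003, 0, 0.56, 0.006, 0.021, 0.003, 0, 0.5, 0.008, 0.028, 0.003, 0, 0.44, 0.01, 0.035, 0.003, 0, 0.38, 0.012, 0.042, 0.003, 0, 0.32, 0.014, 0.049, 0.003, 0, 0.26, 0.016, 0.056, 0.003, 0, 0.2, 0.018, 0.062, 0.003, 0, 0.15, 0.018, 0.064, 0.003, 0, 0.13, 0.018, 0.064, 0.003, 0, 0.13],
)

```text
t: 12.82
eef_pos: [391.8, 256.5, 6.9]
tcp_rot: [3.141, 0.0, 2.874]
ft_force: [0.3, 0.6, -1.2]
opening: 0.139
grip_force: 7.0
```

```bash
python3 tilt.py 391 266; python3 three.py c6 391 266 25
```

```text
wrist 2601 1466 axis [-0.05  0.03  1.  ] rim [389.9 267.5  39.2] [391.6, 267.4, 32.7, 29.7, -82.9] zmin/max 15.9 49.9
scene 241 36 axis [-0.01  0.01  1.  ] rim [400.5 266.5  39.5] [399.2, 264.5, 29.3, 28.7, 63.7] zmin/max 0.1 58.8
side 195 14 axis [-0.72 -0.15  0.68] rim [379.6 264.7  40.1] [379.3, 260.3, 25.9, 7.0, 87.2] zmin/max 3.2 51.1
0.131 9.31 [-0.3 -0.8 -1.7] [391.7 256.3   6.9] 12.9667
0.1318404616847497 9.684401325523506 [-2.74073738e-01  1.81894423e-03 -3.19567000e+00] [391.74916595 256.26147507   6.97477594] 13.1167
```

View pics/c6.png

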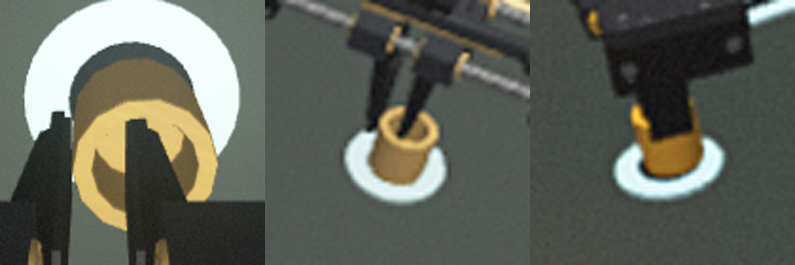

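The cup is upright on its pad, with the inner finger at crop x≈140 in a bore spanning 92–190. I'll ease the gap until the grip force drops, then lift slightly.

Request:
servo_tool(
  moves=[0, 0, 0, 0, 0.145, 0, 0, 0, 0, 0.145, 0, 0, 0, 0, 0.145],
)

```text
t: 13.37
eef_pos: [391.8, 256.3, 6.9]
tcp_rot: [3.142, -0.0, 2.874]
ft_force: [-0.3, -0.0, -2.4]
opening: 0.139
grip_force: 3.5
```

Request:
servo_tool(
  moves=[0, 0, 0.003, 0, 0.145, 0, 0, 0.006, 0, 0.145, 0, 0, 0.009, 0, 0.145, 0, 0, 0.012, 0, 0.145, 0, 0, 0.012, 0, 0.145],
)

```text
t: 13.78
eef_pos: [391.8, 256.4, 12.0]
tcp_rot: [3.141, 0.0, 2.874]
ft_force: [-0.2, 0.6, -1.8]
opening: 0.144
grip_force: 3.5
```

```bash
python3 tilt.py 391 266
```

```text
wrist 2605 1455 axis [-0.05  0.05  1.  ] rim [390.  268.   44.2] [391.8, 267.7, 32.8, 29.3, -81.5] zmin/max 20.8 54.5
scene 252 43 axis [-0.11  0.08  0.99] rim [400.9 266.6  43.5] [398.5, 267.3, 34.0, 30.9, 6.1] zmin/max 2.6 59.8
side 189 11 axis [-0.14  0.24  0.96] rim [379.  267.3  46.6] [379.0, 265.7, 36.8, 6.2, 80.5] zmin/max 5.8 55.4
0.147 3.47 [ 0.2  0.4 -2. ] [391.8 256.4  11.8] 13.9333
```

Request:
servo_tool(
  moves=[0, 0, -0.006, 0, 0.145, 0, 0, -0.01, 0, 0.145, 0, 0, -0.0125, 0, 0.145, -0.001, -0.003, -0.0125, 0, 0.17, -0.002, -0.006, -0.0125, 0, 0.2, -0.002, -0.006, -0.0125, 0, 0.2, -0.002, -0.006, -0.0125, 0, 0.2],
)

```text
t: 14.52
eef_pos: [390.9, 253.8, 6.8]
tcp_rot: [-3.142, -0.0, 2.874]
ft_force: [-0.4, -0.3, -1.1]
opening: 0.201
grip_force: 3.4
```

Request:
servo_tool(
  moves=[0, 0, 0.035, 0, 0.2, 0, 0, 0.035, 0, 0.2, 0, 0, 0, 0, 0.2, 0, 0, 0.035, 0, 0.2, 0, 0, 0, 0, 0.2, 0, 0, 0.035, 0, 0.2, 0, 0, 0.01, 0, 0.2, 0, 0, 0.01, 0, 0.2],
)

```text
t: 15.18
eef_pos: [392.6, 254.6, 11.2]
tcp_rot: [3.139, 0.004, 2.874]
ft_force: [1.3, -0.2, 14.4]
opening: 0.203
grip_force: 7.2
```

```bash
python3 tilt.py 391 266|grep -v side
```

```text
wrist 2950 1470 axis [ 0.01 -0.    1.  ] rim [384.  266.8  38.3] [385.9, 267.1, 32.9, 31.1, -83.0] zmin/max 14.1 41.2
scene 237 27 axis [-0.01  0.04  1.  ] rim [392.5 268.7  38.4] [391.1, 266.5, 29.9, 28.6, -8.6] zmin/max 1.3 57.2
0.198 5.63 [ 1.8  0.6 11.8] [392.4 254.6  11.4] 15.3333
```

Request:
servo_tool(
  moves=[0, 0, 0.004, 0, 0.2, 0, 0, 0.008, 0, 0.2, 0, 0, 0.012, 0, 0.2, 0, 0, 0.016, 0, 0.2, 0, 0, 0.02, 0, 0.2, 0, 0, 0.02, 0, 0.2],
)

```text
t: 15.83
eef_pos: [391.0, 254.0, 18.9]
tcp_rot: [3.141, 0.0, 2.874]
ft_force: [0.6, 0.3, -0.8]
opening: 0.204
grip_force: 0.0
```

```bash
python3 tilt.py 388 266|grep -v side;python3 three.py c7 389 266 28
```

```text
wrist 2737 1348 axis [0.01 0.   1.  ] rim [384.  267.1  38.2] [385.8, 267.2, 32.7, 31.4, -88.1] zmin/max 14.7 40.0
scene 248 30 axis [ 0.01 -0.02  1.  ] rim [391.4 266.4  37.6] [389.9, 266.0, 33.0, 28.5, -38.7] zmin/max -2.1 59.9
0.199 0.0 [ 0.  -0.2 -0.4] [390.9 253.9  18.7] 15.9833
0.1985335632321561 0.0 [-0.56616919 -0.48400308  0.02714227] [390.91909472 253.91239737  18.67808087] 16.1333
```

View pics/c7.png

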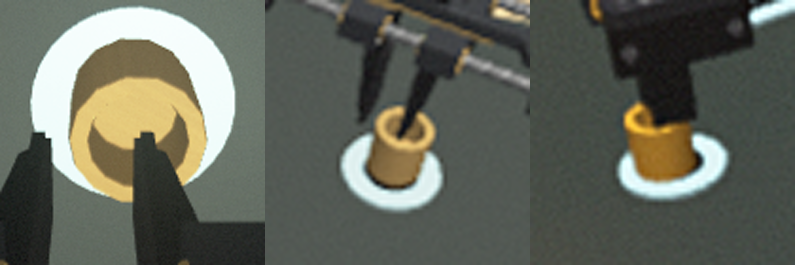

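The grip force is 0: the cup is free and upright on its pad. I'll lift clear and measure its centring.

Request:
servo_tool(
  moves=[0, 0, 0.01, 0, 0.2, 0, 0, 0.02, 0, 0.2, 0, 0, 0.03, 0, 0.2, 0, 0, 0.04, 0, 0.2, 0, 0, 0.06, 0, 0.2, 0, 0, 0.1, 0, 0.3, -0.01, -0.02, 0.16, 0, 0.5, -0.02, -0.05, 0.22, 0, 0.8, -0.02, -0.08, 0.28, 0, 1, -0.02, -0.1, 0.32, 0, 1, -0.02, -0.1, 0.32, 0, 1, -0.02, -0.1, 0.32, 0, 1],
)

```text
t: 17.13
eef_pos: [383.3, 213.9, 147.7]
tcp_rot: [3.14, 0.002, 2.873]
ft_force: [0.0, 0.4, -0.9]
opening: 0.636
grip_force: 0.0
```

```bash
cat >cupc.py <<'E'
from cell import *
from h import *
c=get_calibration("wrist");p,d=read_camera("wrist");cv2.imwrite("pics/cupc.png",p)
W=cloud(c,d);q=W[(W[...,2]>30)&(W[...,2]<42)&(np.hypot(W[...,0]-390,W[...,1]-266)<35)]
print("rim",rect(q[:,:2]),len(q),q.mean(0))
m=((p.min(2)>150)&(np.hypot(W[...,0]-391,W[...,1]-266)<60)).astype(np.uint8)
cn=max(cv2.findContours(m,cv2.RETR_EXTERNAL,cv2.CHAIN_APPROX_NONE)[0],key=len)
print("pad",rect(ray(c,cn,4)),cv2.minEnclosingCircle(ray(c,cn,4).astype(np.float32)))
s=state();print(np.round(s["eef_pos"],1),s["t"],s["opening"])
E
python3 cupc.py
```

```text
rim [386.8, 266.7, 33.3, 32.8, 46.5] 938 [386.2786789  266.64219403  37.27953472]
pad [390.8, 266.7, 57.8, 57.3, -14.2] ((391.0240783691406, 266.39654541015625), 29.38017463684082)
[382.9 214.  146.8] 17.1833 0.676217430723861
```

The cup is 4 mm off its pad centre, which is within the 10 mm allowed. Next, an overview of the other three things.

Request:
servo_tool(
  moves=[0.02, -0.03, 0.03, 0, 1, 0.04, -0.1, 0.06, 0, 1, 0.06, -0.19, 0.1, 0, 1, 0.08, -0.28, 0.14, 0, 1, 0.1, -0.38, 0.18, 0, 1, 0.11, -0.48, 0.21, 0, 1, 0.12, -0.58, 0.23, 0, 1, 0.12, -0.68, 0.25, 0, 1, 0.12, -0.78, 0.25, 0, 1, 0.12, -0.88, 0.25, 0, 1, 0.12, -0.96, 0.25, 0, 1, 0.12, -1, 0.25, 0, 1],
)

```text
t: 18.18
eef_pos: [430.9, -189.0, 245.4]
tcp_rot: [3.141, -0.002, 2.872]
ft_force: [-0.3, 0.9, -1.2]
opening: 1.002
grip_force: 0.0
```

Request:
servo_tool(
  moves=[0, 0, 0, 0, 1, 0, 0, 0, 0, 1, 0, 0, 0, 0, 1],
)

```text
t: 18.43
eef_pos: [430.9, -185.0, 246.0]
tcp_rot: [3.141, -0.002, 2.874]
ft_force: [0.2, 0.3, 0.4]
opening: 1.002
grip_force: 0.0
```

```bash
cat >ov.py <<'E'
import sys
from cell import *
from h import *
tag=sys.argv[1]
c=get_calibration("wrist");s=state();p,d=read_camera("wrist");cv2.imwrite(f"pics/{tag}.png",p);np.savez(f"/tmp/{tag}.npz",p=p,d=d,**c)
print(np.round(s["eef_pos"],1),round(s["t"],2))
W=cloud(c,d)
def obj(n,x,y,R,z0,z1):
    q=W[(W[...,2]>z0)&(W[...,2]<z1)&(np.hypot(W[...,0]-x,W[...,1]-y)<R)]
    if len(q)>20: print(n,len(q),rect(q[:,:2]),"z",np.round(np.percentile(q[:,2],50),1))
obj("yoyo",450,-116,60,30,60); obj("tray",517,-386,60,12,30); obj("tw",365,-262,75,6,20)
m=((p.min(2)>150)&(np.hypot(W[...,0]-608,W[...,1]+203)<60)).astype(np.uint8)
cs=cv2.findContours(m,cv2.RETR_EXTERNAL,cv2.CHAIN_APPROX_NONE)[0]
if cs:print("pad",rect(ray(c,max(cs,key=len),4)))
E
python3 ov.py o1
```

```text
[ 430.9 -185.   246. ] 18.43
yoyo 2603 [449.8, -115.6, 55.4, 55.2, 75.5] z 42.6
tray 411 [506.6, -392.0, 72.7, 26.4, -61.1] z 18.0
tw 1162 [366.1, -261.4, 111.8, 11.9, 47.3] z 10.3
pad [603.9, -204.7, 79.2, 75.6, 74.7]
```

View pics/o1.png

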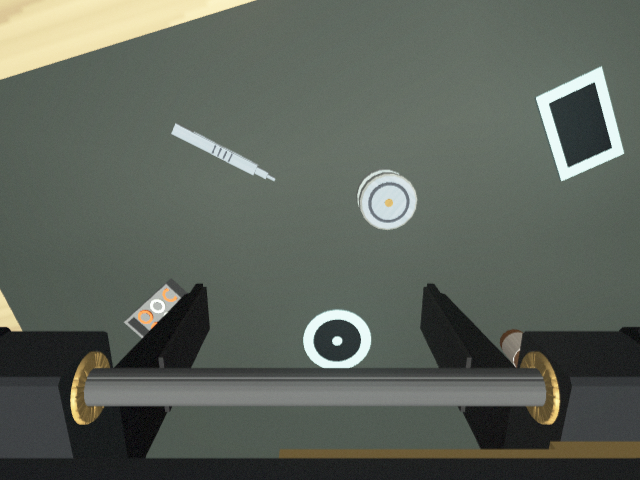

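The overview shows the yo-yo at (388,200), tweezers (223,152), tray (155,307) and the yo-yo pad dot at (337,341). Now to the yo-yo.

Request:
servo_tool(
  moves=[0.01, 0.04, -0.03, 0, 1, 0.025, 0.09, -0.1, 0, 1, 0.04, 0.14, -0.18, 0, 1, 0.0475, 0.17, -0.26, 0, 1, 0.0475, 0.1735, -0.34, 0, 1, 0.0475, 0.1735, -0.4, 0, 1, 0.0475, 0.1735, -0.46, 0, 1, 0.0475, 0.1735, -0.51, 0, 1, 0.0475, 0.1735, -0.55, 0, 1, 0.0475, 0.1735, -0.58, 0, 1, 0.0475, 0.1735, -0.595, 0, 1, 0.0475, 0.1735, -0.6, 0, 1],
)

```text
t: 19.48
eef_pos: [449.7, -115.6, 6.1]
tcp_rot: [3.141, -0.001, 2.875]
ft_force: [-0.3, 0.9, 0.5]
opening: 1.004
grip_force: 0.0
```

Request:
servo_tool(
  moves=[0, 0, 0, 0, 0.9, 0, 0, 0, 0, 0.84, 0, 0, 0, 0, 0.78, 0, 0, 0, 0, 0.72, 0, 0, 0, 0, 0.67, 0, 0, 0, 0, 0.63, 0, 0, 0, 0, 0.6, 0, 0, 0, 0, 0.58, 0, 0, 0, 0, 0.57, 0, 0, 0, 0, 0.57, 0, 0, 0, 0, 0.57],
)

```text
t: 20.4
eef_pos: [450.0, -116.7, 6.9]
tcp_rot: [3.141, 0.0, 2.874]
ft_force: [-0.2, 1.9, 3.0]
opening: 0.574
grip_force: 30.0
```

Request:
servo_tool(
  moves=[0, 0, 0.003, 0, 0.57, 0, 0, 0.01, 0, 0.57, 0, 0, 0.02, 0, 0.57, 0, 0, 0.03, 0, 0.57, 0, 0, 0.03, 0, 0.57, 0, 0, 0.03, 0, 0.57],
)

```text
t: 20.9
eef_pos: [450.1, -116.7, 19.1]
tcp_rot: [-3.142, 0.001, 2.874]
ft_force: [0.2, 0.3, -0.5]
opening: 0.577
grip_force: 30.0
```

```bash
python3 - <<'E'
from cell import *
from h import *
c=get_calibration("wrist");p,d=read_camera("wrist");cv2.imwrite("pics/y1.png",p)
W=cloud(c,d);q=W[(W[...,2]>42)&(W[...,2]<66)&(np.hypot(W[...,0]-450,W[...,1]+116)<34)]
z=np.median(q[:,2]);A=np.c_[q[:,:2],np.ones(len(q))];k=abs(q[:,2]-z)<4
print(len(q),z,np.linalg.lstsq(A[k],q[k,2],rcond=None)[0],rect(q[:,:2]))
o=dict(np.load("/tmp/o1.npz"));print("dot",ray(o,(337,341),4))
s=state();print(s["eef_pos"],s["ft_force"],s["opening"],s["grip_force"])
E
```

```text
13437 54.87242629675634 [ 1.18746933e-02 -4.61821787e-03  4.89809986e+01] [448.4, -115.8, 63.2, 53.6, 73.9]
dot [[ 606.38928447 -204.88596755]]
[ 450.02080874 -116.6827481    18.91475581] [ 0.19039178  0.78835281 -1.21890538] 0.5757615869533268 29.999739336344646
```

The yo-yo is held level. I'll carry it to its pad.

Request:
servo_tool(
  moves=[0.01, -0.005, 0.02, 0, 0.57, 0.04, -0.023, 0.04, 0, 0.57, 0.09, -0.051, 0.05, 0, 0.57, 0.14, -0.08, 0.05, 0, 0.57, 0.19, -0.108, 0.05, 0, 0.57, 0.24, -0.137, 0.05, 0, 0.57, 0.29, -0.165, 0.05, 0, 0.57, 0.335, -0.191, 0.05, 0, 0.57, 0.37, -0.211, 0.05, 0, 0.57, 0.388, -0.222, 0.05, 0, 0.57, 0.391, -0.223, 0.05, 0, 0.57, 0.391, -0.223, 0.05, 0, 0.57],
)

```text
t: 21.95
eef_pos: [605.8, -205.6, 38.3]
tcp_rot: [3.141, -0.001, 2.874]
ft_force: [-0.7, -0.2, -0.1]
opening: 0.576
grip_force: 30.0
```

Request:
servo_tool(
  moves=[0, 0, -0.01, 0, 0.57, 0, 0, -0.025, 0, 0.57, 0, 0, -0.04, 0, 0.57, 0, 0, -0.05, 0, 0.57, 0, 0, -0.058, 0, 0.57, 0, 0, -0.063, 0, 0.57, 0, 0, -0.066, 0, 0.57, 0, 0, -0.067, 0, 0.57, 0, 0, -0.067, 0, 0.57],
)

```text
t: 22.7
eef_pos: [606.4, -205.9, 11.9]
tcp_rot: [3.141, 0.0, 2.874]
ft_force: [0.7, -0.2, -0.4]
opening: 0.576
grip_force: 30.0
```

Request:
servo_tool(
  moves=[0, 0, -0.002, 0, 0.57, 0, 0, -0.004, 0, 0.57, 0, 0, -0.004, 0, 0.57],
)

```text
t: 22.95
eef_pos: [606.5, -205.9, 10.9]
tcp_rot: [-3.142, 0.001, 2.874]
ft_force: [-1.3, 0.4, 3.9]
opening: 0.575
grip_force: 30.0
```

Request:
servo_tool(
  moves=[0, 0, 0, 0, 0.58, 0, 0, 0, 0, 0.59, 0, 0, 0, 0, 0.6, 0, 0, 0, 0, 0.65, 0, 0, 0, 0, 0.7, 0, 0, 0, 0, 0.8, 0, 0, 0, 0, 0.9, 0, 0, 0, 0, 1, 0, 0, 0, 0, 1, 0, 0, 0.03, 0, 1, 0, 0, 0.09, 0, 1, 0, 0, 0.16, 0, 1],
)

```text
t: 23.95
eef_pos: [605.7, -205.6, 74.6]
tcp_rot: [3.141, -0.003, 2.874]
ft_force: [-0.2, -0.3, 0.3]
opening: 0.996
grip_force: 0.0
```

The yo-yo is set down. On to the tray: I'll turn to its grasp yaw and look from close by.

Request:
servo_tool(
  moves=[0, 0, 0.06, 0, 1, -0.01, -0.04, 0.12, -0.03, 1, -0.03, -0.1, 0.17, -0.06, 1, -0.05, -0.18, 0.21, -0.09, 1, -0.07, -0.26, 0.225, -0.12, 1, -0.09, -0.34, 0.225, -0.15, 1, -0.11, -0.42, 0.225, -0.18, 1, -0.13, -0.49, 0.225, -0.21, 1, -0.145, -0.55, 0.225, -0.24, 1, -0.155, -0.58, 0.225, -0.264, 1, -0.155, -0.585, 0.225, -0.264, 1, -0.155, -0.585, 0.225, -0.264, 1],
)

```text
t: 24.95
eef_pos: [544.1, -440.2, 164.9]
tcp_rot: [3.141, 0.0, 2.046]
ft_force: [0.9, 0.3, -0.1]
opening: 1.003
grip_force: 0.0
```

Request:
servo_tool(
  moves=[0, 0, 0, 0, 1, 0, 0, 0, 0, 1],
)

```text
t: 25.12
eef_pos: [544.9, -438.7, 164.8]
tcp_rot: [3.141, 0.0, 2.047]
ft_force: [-0.7, -0.2, -1.1]
opening: 0.999
grip_force: 0.0
```

```bash
python3 ov.py t1; python3 - <<'E'
from h import *
from cell import *
c=dict(np.load("/tmp/t1.npz"));W=cloud(c,c["d"]);p=c["p"]
q=W[(W[...,2]>42-8)&(W[...,2]<56)&(np.hypot(W[...,0]-606,W[...,1]+205)<40)];print("yoyo",len(q),rect(q[:,:2]) if len(q)>9 else 0)
m=((W[...,2]>5)&(W[...,2]<30)&(np.hypot(W[...,0]-517,W[...,1]+386)<60)).astype(np.uint8)
v,u=np.where(m);print(u.min(),u.max(),v.min(),v.max());cv2.imwrite("pics/t1c.png",p)
q=W[(W[...,2]>14)&(W[...,2]<30)&(np.hypot(W[...,0]-517,W[...,1]+386)<55)];print(rect(q[:,:2]),state()["tcp_rot"])
E
```

```text
[ 544.9 -438.7  164.8] 25.12
tray 1230 [516.1, -387.5, 70.1, 46.0, -63.6] z 18.3
pad [618.3, -229.0, 74.1, 24.1, 27.3]
yoyo 425 [616.1, -228.9, 31.8, 5.8, 23.3]
284 343 98 188
[516.1, -387.5, 70.1, 46.0, -63.6] [3.14136626e+00 7.74499592e-05 2.04706891e+00]
```

Request:
servo_tool(
  moves=[-0.02, 0.03, -0.02, -0.005, 1, -0.045, 0.08, -0.07, -0.005, 1, -0.065, 0.12, -0.13, -0.005, 1, -0.072, 0.128, -0.19, -0.005, 1, -0.072, 0.128, -0.25, -0.005, 1, -0.072, 0.128, -0.3, -0.005, 1, -0.072, 0.128, -0.34, -0.005, 1, -0.072, 0.128, -0.37, -0.005, 1, -0.072, 0.128, -0.39, -0.005, 1, -0.072, 0.128, -0.4, -0.005, 1, -0.072, 0.128, -0.402, -0.005, 1, -0.072, 0.128, -0.402, -0.005, 0.9],
)

```text
t: 26.17
eef_pos: [515.8, -388.7, 4.0]
tcp_rot: [3.141, 0.001, 2.029]
ft_force: [0.3, -0.4, 0.7]
opening: 0.967
grip_force: 0.0
```

Request:
servo_tool(
  moves=[0, 0, 0, 0, 0.84, 0, 0, 0, 0, 0.78, 0, 0, 0, 0, 0.72, 0, 0, 0, 0, 0.66, 0, 0, 0, 0, 0.6, 0, 0, 0, 0, 0.55, 0, 0, 0, 0, 0.51, 0, 0, 0, 0, 0.49, 0, 0, 0, 0, 0.475, 0, 0, 0, 0, 0.47, 0, 0, 0, 0, 0.465, 0, 0, 0, 0, 0.465],
)

```text
t: 27.17
eef_pos: [515.6, -388.7, 3.5]
tcp_rot: [3.142, 0.0, 2.029]
ft_force: [0.9, 0.0, -0.5]
opening: 0.463
grip_force: 0.0
```

Request:
servo_tool(
  moves=[0, 0, 0, 0, 0.455, 0, 0, 0, 0, 0.455],
)

```text
t: 27.33
eef_pos: [515.6, -388.7, 3.5]
tcp_rot: [3.142, 0.0, 2.029]
ft_force: [-0.8, -0.5, -0.3]
opening: 0.458
grip_force: 0.0
```

Request:
servo_tool(
  moves=[0, 0, 0, 0, 0.445, 0, 0, 0, 0, 0.445],
)

```text
t: 27.5
eef_pos: [515.6, -388.7, 3.6]
tcp_rot: [3.141, 0.0, 2.029]
ft_force: [-0.1, -0.2, -1.1]
opening: 0.448
grip_force: 0.0
```

```bash
python3 three.py t2 516 -388 12
```

```text
0.4442633307805672 0.0 [ 0.06867962 -0.1883772  -1.55175164] [ 515.5667324  -388.6454035     3.56830927] 27.65
```

View pics/t2.png

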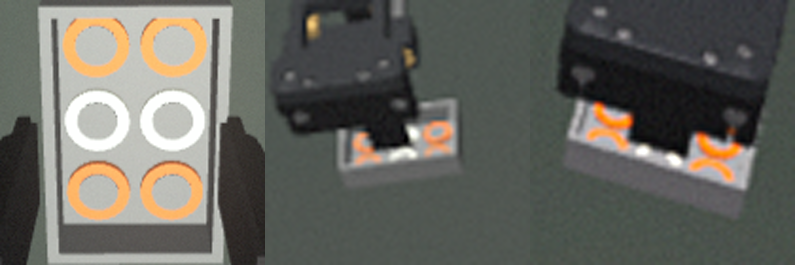

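The fingers straddle the tray with no contact yet: tips at crop x≈38 and 222, tray edges at 40 and 228. I'll keep closing in small steps.

Request:
servo_tool(
  moves=[0, 0, 0, 0, 0.435, 0, 0, 0, 0, 0.425, 0, 0, 0, 0, 0.425],
)

```text
t: 27.9
eef_pos: [515.6, -388.6, 3.6]
tcp_rot: [3.142, -0.0, 2.029]
ft_force: [0.2, 0.6, 0.1]
opening: 0.425
grip_force: 0.0
```

Request:
servo_tool(
  moves=[0, 0, 0, 0, 0.415, 0, 0, 0, 0, 0.405, 0, 0, 0, 0, 0.405],
)

```text
t: 28.15
eef_pos: [515.6, -388.7, 3.6]
tcp_rot: [3.142, 0.0, 2.029]
ft_force: [-0.3, -0.0, -0.2]
opening: 0.403
grip_force: 0.0
```

```bash
cat >gap.py <<'E'
from cell import *
from h import *
s=state();c=get_calibration("wrist");p,d=read_camera("wrist");cv2.imwrite("pics/g.png",p)
W=cloud(c,d)-s["eef_pos"];yaw=s["tcp_rot"][2]
a=W[...,0]*np.sin(yaw)-W[...,1]*np.cos(yaw); b=W[...,0]*np.cos(yaw)+W[...,1]*np.sin(yaw)
dark=p.max(2)<50
for z0 in range(-4,60,4):
    m=dark&(W[...,2]>z0)&(W[...,2]<z0+4)&(abs(b)<18)&(abs(a)<70)
    x=a[m];l=x[x<0];r=x[x>0]
    print(z0,len(l),len(r),np.round([np.percentile(l,97) if len(l)>3 else np.nan,np.percentile(r,3) if len(r)>3 else np.nan, np.min(b[m]) if m.any() else np.nan],1))
m=~dark&(W[...,2]>9)&(W[...,2]<22)&(abs(b)<60)&(abs(a)<50)
print("tray",np.round([a[m].min(),a[m].max()],1),rect(np.c_[a[m],b[m]]),s["opening"])
E
python3 gap.py
```

```text
-4 0 0 [nan nan nan]
0 0 0 [nan nan nan]
4 0 0 [nan nan nan]
8 0 0 [nan nan nan]
12 0 0 [nan nan nan]
16 0 0 [nan nan nan]
20 0 0 [nan nan nan]
24 12 0 [-20.    nan  -5.4]
28 59 0 [-19.8   nan  -7.7]
32 77 0 [-19.8   nan  -7.6]
36 98 1 [-19.8   nan  -8. ]
40 124 3 [-19.8   nan  -7.9]
44 141 16 [-19.8  18.7  -7.9]
48 153 43 [-19.8  18.7  -8.5]
52 175 74 [-19.8  18.7  -8.1]
56 184 119 [-19.8  18.7  -8.6]
tray [-22.1  24.1] [1.0, 0.8, 71.5, 46.2, 89.9] 0.40289281218894946
```

```bash
cat >>gap.py <<'E'
D=(W[...,2]>-8)&(W[...,2]<75)&(abs(b)<25)&(abs(a)<75)&((abs(a)>26)|(W[...,2]>18))
for z0 in range(-8,40,4):
    m=D&(W[...,2]>z0)&(W[...,2]<z0+4)
    v,u=np.where(m); 
    if len(v): print(z0,len(v),"u",u.min(),u.max(),"v",v.min(),v.max(),"a",np.round([a[m].min(),a[m].max()],0),"col",p[m].mean(0).round())
E
python3 gap.py|tail -12; python3 -c "
import cv2;p=cv2.imread('pics/g.png');cv2.imwrite('pics/g2.png',cv2.resize(p[140:440,190:450],(520,600)))"
```

```text
40 118 7 [-19.8  18.7  -8.4]
44 140 18 [-19.8  18.7  -8.7]
48 155 40 [-19.8  18.7  -8.5]
52 177 72 [-19.8  18.6  -8.2]
56 184 121 [-19.8  18.6  -8.3]
tray [-22.1  24.1] [1.0, 0.7, 71.3, 46.2, -89.9] 0.408238140536309
-8 142 u 167 464 v 237 326 a [-75.  75.] col [ 99. 109. 100.]
-4 15336 u 164 467 v 237 329 a [-75.  75.] col [ 98. 108.  99.]
24 40 u 260 368 v 284 314 a [-24.  23.] col [64. 67. 69.]
28 179 u 259 370 v 284 332 a [-24.  23.] col [48. 51. 55.]
32 190 u 258 373 v 288 337 a [-24.  24.] col [45. 48. 52.]
36 228 u 251 377 v 292 342 a [-27.  25.] col [44. 47. 51.]
```

View pics/g2.png

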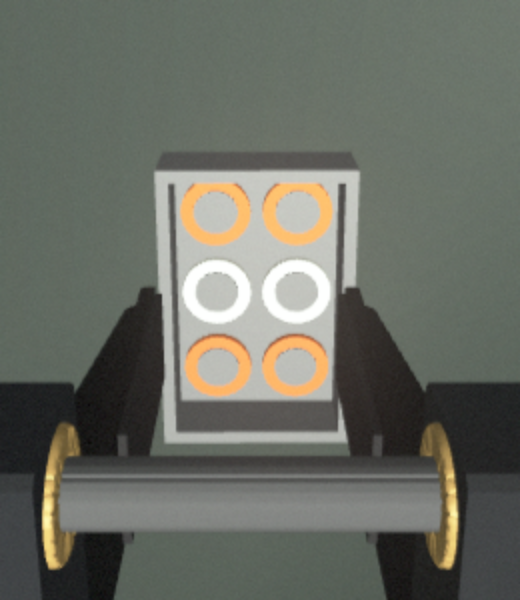

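The depth shows the real finger tips are about 24 mm above the reported TCP. That explains the shallow cup grasp. I'll open, measure the tip offset, then go lower.

Request:
servo_tool(
  moves=[0, 0, 0.01, 0, 0.5, 0, 0, 0.02, 0, 0.6, 0, 0, 0.02, 0, 0.7, 0, 0, 0.02, 0, 0.7, 0, 0, 0.02, 0, 0.7, 0, 0, 0.02, 0, 0.7],
)

```text
t: 28.75
eef_pos: [515.5, -388.6, 11.5]
tcp_rot: [3.142, -0.0, 2.029]
ft_force: [0.1, 0.1, 0.9]
opening: 0.697
grip_force: 0.0
```

```bash
python3 gap.py|tail -7; python3 - <<'E'
from h import *
import glob
# tip height with gripper open, from the first wrist views
for t,e,yaw in(("w1",(484.7,323.2,247.7),2.87),("t1",(544.9,-438.7,164.8),2.047)):
    c=dict(np.load(f"/tmp/{t}.npz"));W=cloud(c,c["d"])-np.array(e)
    a=W[...,0]*np.sin(yaw)-W[...,1]*np.cos(yaw);b=W[...,0]*np.cos(yaw)+W[...,1]*np.sin(yaw)
    m=(abs(a)>40)&(abs(a)<75)&(abs(b)<18)&(W[...,2]>-60)&(W[...,2]<60);print(t,np.percentile(W[m][:,2],[0,1,5]),m.sum())
E
```

```text
56 247 233 [-33.3  32.2  -8.5]
tray [-13.5  13.9] [0.2, 2.3, 73.6, 0.0, 68.1] 0.6972209367358274
-8 1 u 233 233 v 283 283 a [-43. -43.] col [67. 73. 68.]
24 59 u 230 400 v 284 327 a [-37.  37.] col [41. 43. 43.]
28 251 u 227 402 v 284 332 a [-38.  37.] col [35. 37. 37.]
32 249 u 225 403 v 288 338 a [-38.  37.] col [33. 35. 35.]
36 306 u 218 411 v 292 342 a [-40.  39.] col [32. 34. 34.]
w1 [26.05201185 27.29801704 29.32257875] 3673
t1 [25.85530653 27.19987288 29.40700928] 3660
```

Request:
servo_tool(
  moves=[0, 0, -0.02, 0, 0.7, 0, 0, -0.04, 0, 0.7, 0, 0, -0.055, 0, 0.7, 0, 0, -0.065, 0, 0.7, 0, 0, -0.073, 0, 0.7, 0, 0, -0.078, 0, 0.7, 0, 0, -0.078, 0, 0.64, 0, 0, -0.078, 0, 0.58, 0, 0, -0.078, 0, 0.53, 0, 0, -0.078, 0, 0.5, 0, 0, -0.078, 0, 0.49, 0, 0, -0.078, 0, 0.48],
)

```text
t: 29.8
eef_pos: [515.7, -388.7, -19.4]
tcp_rot: [3.141, 0.0, 2.029]
ft_force: [0.5, 0.7, 0.6]
opening: 0.492
grip_force: 0.3
```

Request:
servo_tool(
  moves=[0, 0, 0, 0, 0.475, 0, 0, 0, 0, 0.47, 0, 0, 0, 0, 0.47],
)

```text
t: 30.05
eef_pos: [515.7, -388.7, -19.4]
tcp_rot: [3.141, 0.0, 2.029]
ft_force: [1.3, 0.5, 2.6]
opening: 0.484
grip_force: 30.0
```

The tray is firmly gripped at 46 mm. I'll lift it and carry it to its pad.

Request:
servo_tool(
  moves=[0, 0, 0.01, 0, 0.47, 0, 0, 0.03, 0, 0.47, 0, 0, 0.06, 0, 0.47, -0.005, 0.02, 0.1, 0.02, 0.47, -0.015, 0.07, 0.14, 0.05, 0.47, -0.03, 0.14, 0.17, 0.08, 0.47, -0.045, 0.21, 0.19, 0.11, 0.47, -0.06, 0.28, 0.2, 0.14, 0.47, -0.075, 0.35, 0.2, 0.17, 0.47, -0.085, 0.42, 0.2, 0.2, 0.47, -0.095, 0.48, 0.2, 0.23, 0.47, -0.1, 0.52, 0.2, 0.25, 0.47],
)

```text
t: 31.05
eef_pos: [475.0, -178.7, 61.6]
tcp_rot: [3.142, 0.0, 2.82]
ft_force: [0.0, 0.2, 0.3]
opening: 0.484
grip_force: 30.0
```

Request:
servo_tool(
  moves=[-0.01, 0.05, 0, 0.025, 0.47, -0.025, 0.12, 0, 0.05, 0.47, -0.04, 0.19, 0, 0.075, 0.47, -0.055, 0.27, 0, 0.1, 0.47, -0.065, 0.35, 0, 0.12, 0.47, -0.08, 0.43, 0, 0.135, 0.47, -0.09, 0.51, 0, 0.15, 0.47, -0.098, 0.58, 0, 0.16, 0.47, -0.102, 0.64, 0, 0.161, 0.47, -0.104, 0.67, 0, 0.161, 0.47, -0.104, 0.682, 0, 0.161, 0.47, -0.104, 0.682, 0, 0.161, 0.47],
)

```text
t: 32.05
eef_pos: [434.2, 92.8, 61.1]
tcp_rot: [-3.142, 0.001, -2.962]
ft_force: [-0.0, -0.9, 0.1]
opening: 0.482
grip_force: 30.0
```

```bash
python3 - <<'E'
from cell import *
from h import *
s=state();c=get_calibration("wrist");p,d=read_camera("wrist");cv2.imwrite("pics/t3.png",p)
W=cloud(c,d);R=W-s["eef_pos"];yaw=s["tcp_rot"][2]
a=R[...,0]*np.sin(yaw)-R[...,1]*np.cos(yaw);b=R[...,0]*np.cos(yaw)+R[...,1]*np.sin(yaw)
m=(abs(a)<24)&(abs(b)<60)&(R[...,2]>26)&(R[...,2]<46)&(p.max(2)>60)
q=W[m];print("tray",len(q),rect(q[:,:2]),np.percentile(q[:,2],[5,50,95]))
m=((p.min(2)>150)&(W[...,2]<12)&(W[...,2]>-5)&(np.hypot(W[...,0]-434,W[...,1]-92)<70)).astype(np.uint8)
cs=cv2.findContours(m,cv2.RETR_EXTERNAL,cv2.CHAIN_APPROX_NONE)[0]
if cs:print("pad",rect(ray(c,np.vstack(cs),4)))
print(s["eef_pos"],np.degrees(s["tcp_rot"]),s["opening"],s["grip_force"],s["t"])
E
```

```text
tray 4698 [430.1, 92.3, 64.9, 47.6, 10.3] [87.32437851 98.2531553  99.76826653]
pad [420.4, 92.4, 71.2, 66.3, -79.6]
[434.20435543  92.83156522  61.06085273] [-1.79996915e+02  6.57540006e-02 -1.69691662e+02] 0.4820840715835348 30.000067055225372 32.05
```

Request:
servo_tool(
  moves=[0, 0, -0.02, 0, 0.47, 0, 0, -0.05, 0, 0.47, 0, 0, -0.09, 0, 0.47, 0, 0, -0.12, 0, 0.47, 0, 0, -0.145, 0, 0.47, 0, 0, -0.165, 0, 0.47, 0, 0, -0.178, 0, 0.47, 0, 0, -0.185, 0, 0.47, 0, 0, -0.188, 0, 0.47, 0, 0, -0.19, 0, 0.47, 0, 0, -0.191, 0, 0.47, 0, 0, -0.191, 0, 0.47],
)

```text
t: 33.1
eef_pos: [434.1, 92.0, -15.4]
tcp_rot: [-3.142, 0.001, -2.963]
ft_force: [-1.4, -1.8, 2.7]
opening: 0.48
grip_force: 30.0
```

Contact. I'll release slowly and rise.

Request:
servo_tool(
  moves=[0, 0, 0, 0, 0.48, 0, 0, 0, 0, 0.49, 0, 0, 0, 0, 0.5, 0, 0, 0, 0, 0.54, 0, 0, 0, 0, 0.6, 0, 0, 0, 0, 0.66, 0, 0, 0, 0, 0.7, 0, 0, 0.02, 0, 0.7, 0, 0, 0.06, 0, 0.7, 0, 0, 0.12, 0, 0.7, 0, 0, 0.2, 0, 0.7, 0, 0, 0.28, 0, 0.7],
)

```text
t: 34.1
eef_pos: [433.3, 92.1, 97.5]
tcp_rot: [3.141, -0.001, -2.963]
ft_force: [-0.0, -0.2, 0.5]
opening: 0.703
grip_force: 0.0
```

Request:
servo_tool(
  moves=[0, 0, 0.05, -0.03, 0.7, 0, -0.02, 0.1, -0.065, 0.7, 0, -0.06, 0.13, -0.1, 0.7, 0, -0.1, 0.15, -0.135, 0.7, 0, -0.14, 0.15, -0.17, 0.7, 0, -0.18, 0.15, -0.205, 0.7, 0, -0.22, 0.15, -0.24, 0.7, 0, -0.26, 0.15, -0.275, 0.7, 0, -0.3, 0.15, -0.31, 0.7, 0, -0.34, 0.15, -0.345, 0.7, 0, -0.38, 0.15, -0.38, 0.7, 0, -0.42, 0.15, -0.415, 0.7],
)

```text
t: 35.1
eef_pos: [433.6, -76.6, 156.5]
tcp_rot: [3.141, 0.0, 2.011]
ft_force: [-0.6, 0.5, -0.7]
opening: 0.702
grip_force: 0.0
```

Request:
servo_tool(
  moves=[-0.005, -0.05, 0, -0.035, 0.6, -0.02, -0.1, 0, -0.07, 0.5, -0.04, -0.16, 0, -0.105, 0.5, -0.06, -0.22, 0, -0.14, 0.5, -0.085, -0.28, 0, -0.175, 0.5, -0.11, -0.34, 0, -0.21, 0.5, -0.135, -0.39, 0, -0.245, 0.5, -0.155, -0.43, 0, -0.28, 0.5, -0.168, -0.46, 0, -0.315, 0.5, -0.168, -0.464, 0, -0.35, 0.5, -0.168, -0.464, 0, -0.379, 0.5, -0.168, -0.464, 0, -0.379, 0.5],
)

```text
t: 36.1
eef_pos: [366.5, -261.6, 156.4]
tcp_rot: [3.141, -0.0, 0.821]
ft_force: [0.5, -0.7, 0.3]
opening: 0.497
grip_force: 0.0
```

Request:
servo_tool(
  moves=[0, 0, -0.02, 0, 0.5, 0, 0, -0.06, 0, 0.5, 0, 0, -0.1, 0, 0.5, 0, 0, -0.15, 0, 0.5, 0, 0, -0.2, 0, 0.5, 0, 0, -0.23, 0, 0.5, 0, 0, -0.25, 0, 0.5, 0, 0, -0.25, 0, 0.5],
)

```text
t: 36.77
eef_pos: [366.3, -260.8, 54.6]
tcp_rot: [-3.139, -0.0, 0.828]
ft_force: [-0.0, -0.1, 1.3]
opening: 0.505
grip_force: 0.0
```

```bash
cat >tw.py <<'E'
from cell import *
from h import *
s=state();c=get_calibration("wrist");p,d=read_camera("wrist");cv2.imwrite("pics/tw1.png",p)
W=cloud(c,d);e=s["eef_pos"];q=W[(W[...,2]>5)&(W[...,2]<14)&(np.hypot(W[...,0]-366,W[...,1]+261)<75)]
print(len(q),rect(q[:,:2]),np.round(e,1),"phi",np.degrees(s["tcp_rot"][2])-90,s["opening"],s["t"],np.round(s["joints"],2))
E
python3 tw.py
```

```text
2883 [365.9, -261.2, 112.0, 11.0, 47.2] [ 366.3 -260.8   54.6] phi -42.56266953400355 0.5050666483989903 36.7667 [-0.77  0.46  2.11 -0.    0.57 -0.02]
```

Request:
servo_tool(
  moves=[0, 0, -0.02, 0, 0.5, 0, 0, -0.06, 0, 0.5, 0, 0, -0.1, 0, 0.5, 0, 0, -0.135, 0, 0.45, 0, 0, -0.16, 0, 0.4, 0, 0, -0.175, 0, 0.35, 0, 0, -0.184, 0, 0.3, 0, 0, -0.189, 0, 0.25, 0, 0, -0.19, 0, 0.2, 0, 0, -0.19, 0, 0.15, 0, 0, -0.19, 0, 0.12, 0, 0, -0.19, 0, 0.1],
)

```text
t: 37.82
eef_pos: [366.9, -261.6, -19.7]
tcp_rot: [3.141, 0.0, 0.826]
ft_force: [1.1, 0.6, 0.7]
opening: 0.117
grip_force: 6.2
```

Request:
servo_tool(
  moves=[0, 0, 0, 0, 0.1, 0, 0, 0, 0, 0.1, 0, 0, 0, 0, 0.1],
)

```text
t: 38.07
eef_pos: [367.0, -261.6, -19.7]
tcp_rot: [3.141, 0.0, 0.826]
ft_force: [0.1, 0.1, 6.3]
opening: 0.108
grip_force: 30.0
```

Request:
servo_tool(
  moves=[0, 0, 0, 0, 0.15, 0, 0, 0, 0, 0.2, 0, 0, -0.003, 0, 0.2, 0, 0, -0.006, 0, 0.2, 0, 0, -0.006, 0, 0.17, 0, 0, -0.006, 0, 0.14, 0, 0, -0.006, 0, 0.12, 0, 0, -0.006, 0, 0.1, 0, 0, -0.006, 0, 0.1, 0, 0, -0.006, 0, 0.1],
)

```text
t: 38.9
eef_pos: [366.8, -261.4, -22.4]
tcp_rot: [3.142, -0.0, 0.825]
ft_force: [0.5, 0.2, -1.1]
opening: 0.109
grip_force: 30.0
```

Request:
servo_tool(
  moves=[0, 0, 0.005, 0, 0.1, 0, 0, 0.015, 0, 0.1, 0, 0, 0.025, 0, 0.1, 0, 0, 0.025, 0, 0.1],
)

```text
t: 39.23
eef_pos: [367.0, -261.7, -11.6]
tcp_rot: [3.14, 0.0, 0.825]
ft_force: [0.4, 0.1, -0.7]
opening: 0.111
grip_force: 30.0
```

```bash
python3 - <<'E'
from cell import *
from h import *
s=state();c=get_calibration("wrist");p,d=read_camera("wrist")
W=cloud(c,d);e=s["eef_pos"];q=W[(W[...,2]>12)&(W[...,2]<26)&(np.hypot(W[...,0]-366,W[...,1]+261)<75)&(p.min(2)>80)]
u=np.array([np.cos(np.radians(47.2)),np.sin(np.radians(47.2))]);t=(q[:,:2]-e[:2])@u
print(len(q),rect(q[:,:2]),np.polyfit(t,q[:,2],1),np.round(e,1),s["opening"],s["grip_force"])
E
```

```text
4376 [365.8, -261.2, 112.4, 11.5, 47.5] [-1.93835161e-02  2.10893954e+01] [ 367.  -261.7  -11.6] 0.11107219302889926 29.99970942735672
```

The tweezers are held level. I'll raise them and carry them to their pad.

Request:
servo_tool(
  moves=[0, 0, 0.02, 0, 0.1, 0, 0, 0.05, 0, 0.1, 0, 0, 0.09, -0.01, 0.1, 0.005, 0.02, 0.13, -0.02, 0.1, 0.018, 0.07, 0.16, -0.035, 0.1, 0.035, 0.13, 0.18, -0.05, 0.1, 0.05, 0.19, 0.19, -0.065, 0.1, 0.065, 0.25, 0.2, -0.08, 0.1, 0.082, 0.31, 0.2, -0.095, 0.1, 0.097, 0.37, 0.2, -0.11, 0.1, 0.113, 0.43, 0.2, -0.125, 0.1, 0.129, 0.49, 0.2, -0.14, 0.1],
)

```text
t: 40.28
eef_pos: [418.4, -64.2, 68.1]
tcp_rot: [3.141, -0.0, 0.383]
ft_force: [1.2, -0.7, -0.7]
opening: 0.107
grip_force: 30.0
```

Request:
servo_tool(
  moves=[0.016, 0.06, 0, -0.012, 0.1, 0.032, 0.12, 0, -0.024, 0.1, 0.047, 0.18, 0, -0.036, 0.1, 0.063, 0.24, 0, -0.048, 0.1, 0.079, 0.3, 0, -0.06, 0.1, 0.095, 0.36, 0, -0.072, 0.1, 0.11, 0.42, 0, -0.084, 0.1, 0.126, 0.48, 0, -0.096, 0.1, 0.142, 0.54, 0, -0.108, 0.1, 0.158, 0.6, 0, -0.12, 0.1, 0.173, 0.66, 0, -0.132, 0.1, 0.189, 0.72, 0, -0.14, 0.1],
)

```text
t: 41.28
eef_pos: [493.9, 223.8, 68.1]
tcp_rot: [3.141, 0.0, -0.056]
ft_force: [-0.5, -0.1, 0.2]
opening: 0.104
grip_force: 30.0
```

Request:
servo_tool(
  moves=[0.016, 0.06, 0, -0.007, 0.1, 0.032, 0.12, 0, -0.007, 0.1, 0.047, 0.18, 0, -0.007, 0.1, 0.063, 0.24, 0, -0.007, 0.1, 0.08, 0.3, 0, -0.007, 0.1, 0.092, 0.35, 0, -0.007, 0.1, 0.1, 0.38, 0, -0.007, 0.1, 0.103, 0.392, 0, -0.007, 0.1, 0.103, 0.392, 0, -0.007, 0.1, 0.103, 0.392, 0, -0.007, 0.1],
)

```text
t: 42.12
eef_pos: [534.8, 378.8, 67.6]
tcp_rot: [3.141, 0.001, -0.076]
ft_force: [-0.7, -0.5, -0.0]
opening: 0.107
grip_force: 30.0
```

```bash
python3 - <<'E'
from cell import *
from h import *
s=state();c=get_calibration("wrist");p,d=read_camera("wrist")
W=cloud(c,d);e=s["eef_pos"];q=W[(W[...,2]>e[2]+24)&(W[...,2]<e[2]+38)&(np.hypot(W[...,0]-e[0],W[...,1]-e[1])<75)&(p.min(2)>80)]
print(len(q),rect(q[:,:2]),np.round(e,1),"phi",np.degrees(s["tcp_rot"][2])-90,s["opening"],s["grip_force"],s["t"])
m=((p.min(2)>150)&(W[...,2]<12)&(W[...,2]>-5)&(np.hypot(W[...,0]-535,W[...,1]-380)<85)).astype(np.uint8)
cs=cv2.findContours(m,cv2.RETR_EXTERNAL,cv2.CHAIN_APPROX_NONE)[0]
if cs:print("pad",rect(ray(c,np.vstack(cs),4)))
E
```

```text
4407 [533.5, 380.7, 112.4, 19.7, -7.8] [534.8 378.8  67.6] phi -94.35562650439824 0.10732159836162312 29.999554753303528 42.1167
pad [550.0, 378.5, 100.7, 36.4, -4.2]
```

Request:
servo_tool(
  moves=[0, 0, -0.02, 0, 0.1, 0, 0, -0.06, 0, 0.1, 0, 0, -0.1, 0, 0.1, 0, 0, -0.14, 0, 0.1, 0, 0, -0.17, 0, 0.1, 0, 0, -0.19, 0, 0.1, 0, 0, -0.2, 0, 0.1, 0, 0, -0.206, 0, 0.1, 0, 0, -0.21, 0, 0.1, 0, 0, -0.213, 0, 0.1, 0, 0, -0.213, 0, 0.1, 0, 0, -0.213, 0, 0.1],
)

```text
t: 43.17
eef_pos: [535.3, 379.5, -17.2]
tcp_rot: [-3.141, -0.001, -0.076]
ft_force: [1.2, -0.1, 0.9]
opening: 0.109
grip_force: 30.0
```

```bash
python3 - <<'E'
from cell import *
from h import *
s=state();c=get_calibration("wrist");p,d=read_camera("wrist");cv2.imwrite("pics/tw5.png",p)
W=cloud(c,d);e=s["eef_pos"];q=W[(W[...,2]>8)&(W[...,2]<22)&(np.hypot(W[...,0]-e[0],W[...,1]-e[1])<75)]
u=np.array([np.cos(np.radians(-4.2)),np.sin(np.radians(-4.2))]);t=(q[:,:2]-e[:2])@u
print(len(q),rect(q[:,:2]),np.polyfit(t,q[:,2],1),np.round(e,1),s["ft_force"])
E
```

```text
4647 [533.7, 379.2, 112.7, 22.1, 0.3] [-0.01698416 15.50206748] [535.3 379.5 -17.2] [ 1.19040553 -0.13718911  0.90837352]
```

Request:
servo_tool(
  moves=[0, 0, -0.002, 0, 0.1, 0, 0, -0.004, 0, 0.1, 0, 0, -0.004, 0, 0.1, 0, 0, -0.004, 0, 0.11, 0, 0, -0.004, 0, 0.12, 0, 0, -0.004, 0, 0.14, 0, 0, -0.004, 0, 0.18, 0, 0, -0.004, 0, 0.24, 0, 0, -0.004, 0, 0.3, 0, 0, -0.004, 0, 0.3, 0, 0, 0.01, 0, 0.3, 0, 0, 0.03, 0, 0.3],
)

```text
t: 44.22
eef_pos: [534.8, 379.2, -5.8]
tcp_rot: [3.141, 0.001, -0.076]
ft_force: [-0.3, 0.4, 0.9]
opening: 0.297
grip_force: 0.0
```

Request:
servo_tool(
  moves=[0, 0, 0.05, 0, 0.3, 0, 0, 0.13, 0, 0.3, -0.02, 0, 0.22, 0, 0.3, -0.06, 0, 0.31, 0, 0.3, -0.12, 0, 0.4, 0, 0.3, -0.18, 0, 0.46, 0, 0.3, -0.22, 0, 0.5, 0, 0.3, -0.25, 0, 0.52, 0, 0.3, -0.25, 0, 0.52, 0, 0.3, -0.25, 0, 0.52, 0, 0.3],
)

```text
t: 45.05
eef_pos: [435.2, 379.4, 202.5]
tcp_rot: [-3.141, -0.001, -0.076]
ft_force: [0.7, 0.1, -0.2]
opening: 0.298
grip_force: 0.0
```

```bash
cat >fin.py <<'E'
from cell import *
from h import *
print(state()["eef_pos"],state()["t"])
P=dict(yoyo=(606.4,-204.9,30,46,32,28),cup=(390.8,266,28,38,20,15),tray=(434,92,17,24,40,20),tw=(535.4,379.6,9,15,62,8))
for n in("wrist","scene","side"):
    c=get_calibration(n);p,d=read_camera(n);cv2.imwrite(f"pics/fin_{n}.png",p);W=cloud(c,d)
    b=np.median(W[...,2][(abs(W[...,2])<6)])
    for k,(x,y,z0,z1,R,_) in P.items():
        q=W[(W[...,2]>z0+b)&(W[...,2]<z1+4+b)&(np.hypot(W[...,0]-x,W[...,1]-y)<R+12)]
        if len(q)>30: print(n,k,len(q),rect(q[:,:2]),"target",x,y,"zmed",round(np.median(q[:,2])-b,1))
E
python3 fin.py
```

```text
[435.22035351 379.43480006 202.47566003] 45.05
wrist cup 738 [387.3, 267.1, 33.3, 33.2, -35.2] target 390.8 266 zmed 36.9
wrist tray 792 [431.4, 101.4, 71.1, 31.2, 8.9] target 434 92 zmed 21.0
wrist tw 1589 [533.7, 380.4, 112.2, 10.9, -4.3] target 535.4 379.6 zmed 13.5
scene yoyo 503 [609.5, -205.6, 56.7, 55.1, 82.5] target 606.4 -204.9 zmed 45.2
scene cup 142 [390.5, 265.3, 34.5, 32.4, 14.3] target 390.8 266 zmed 35.2
scene tray 150 [435.4, 90.8, 76.6, 45.0, 11.5] target 434 92 zmed 20.8
scene tw 240 [538.1, 379.0, 114.3, 12.8, -3.1] target 535.4 379.6 zmed 13.7
side yoyo 662 [604.5, -204.9, 56.7, 54.0, 52.1] target 606.4 -204.9 zmed 45.1
side cup 169 [385.4, 266.4, 34.9, 32.7, 36.3] target 390.8 266 zmed 34.9
side tray 279 [431.8, 93.6, 72.5, 51.3, 10.1] target 434 92 zmed 20.8
side tw 173 [532.1, 380.5, 112.1, 22.6, -2.8] target 535.4 379.6 zmed 13.5
```

All four things are centred within about 4 mm and at rest. Handing in.

```bash
python3 -c "
from cell import *
print(job_done())"
```

```text
the job is handed in; nothing more can be done
None
```

The job is handed in at about 45 s of the 112 s allowed: the yo-yo, cup, tray and tweezers all measured upright on their pads within about 4 mm of centre, the tray and tweezers lined up, and the bottle and jar were not approached. The cup's first grasp failed and it was carried wedged on one finger before it was freed on its pad; I have not seen the verdict.

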